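# Put the decorating stamps away in their box

## Robot

A 6-joint arm with a two-finger parallel gripper is mounted at the origin on the work surface. World frame = base frame: x ahead of the robot, y to its left, z up, the work surface at z = 0. Lengths are in m, angles in rad, forces in N, time in s.
With the tool pointing down it reaches from about 0.35 to 0.95 m from the base axis. Payload 17.4 kg.
Tool frame: the origin (TCP) lies midway between the tips of the shut fingers; the grasp point (between the pads) lies 19 mm behind it; z points along the fingers, y is the line along which they close (so a half turn about z gives the same grasp; the last joint's range is limited). The gripper opens to 93 mm and grips with 3 to 60 N. Pads are 15 mm wide; open, the fingers measure 128 mm over their backs; the gripper's body (75 mm by 188 mm) begins 65 mm behind the grasp point.
Start: joints at [-1.318, 0.116, 1.442, -0, 1.584, -0.038], TCP at [0.194, -0.647, 0.219] pointing down, gripper open.
Joint ranges: [-2.83, 2.83], [-0.83, 2.19], [0.07, 2.5], [-1.14, 4.28], [0.01, 3], [-2.97, 2.97]. Speed limits (rad/s): [1.89, 1.89, 2.22, 3.14, 3.14, 3.14].

## Interface

Orientations are given as a unit quaternion [x, y, z, w].
In Python, from workcell import bot, vision, workorder gives the robot as it stands.
- The arm moves only by the tool play_rows, never from a script. Its argument "series" is a list of rows, each a list of 7 numbers: the shift along the tool's x, y, z in m, then the turn, a rotation vector about the tool's x, y, z in degrees, then the finger opening in m, from 0 to 0.093. A call has 1 to 10 rows; each row shifts and turns the commanded pose from where the row before left it, along the tool's axes as they then stand; what a row does not reach is not made up. A row lasts 1/12 s, in which the tool goes at most 41.7 mm and 7.16 degrees, less where a joint would pass 70% of its speed; a pose out of reach is approached as far as the arm can. A call is refused whole if a number of a shift passes 0.0417 or a number of a turn 7.16, either way. A call with a gripper value outside its range is refused whole. The fingers move at their own pace and stop on an object; the grip force is fixed at half the most. Time passes only in rows, so rows that do not move let the fingers close. It gives the time, the measured TCP pose, the force, the opening and the grip force at its end, in the units of the state.
- bot.read_state(): the state, without advancing time (a new reading comes with each control period).
- vision.snapshot(name): name is "scene" or "top" or "wrist"; returns a dict with "image" (480x640x3 uint8, red, green, blue), "mtx" (3x3 intrinsics, pixels), "k1" (the pictures are not rectified: a ray, as slopes to the right and down, at radius r is drawn at 1 + k1 r^2 times it, then the intrinsics apply), "R" (3x3) and "t" (3): a world point X has camera coordinates R X + t. Camera axes: x right, y down, z forward; pixel columns grow to the right and rows downward; lengths in m; the calibration is good to about 2 mm. A picture is of the moment at which its call begins. There is no depth.
- workorder.sign_off(): hands the job in; it is judged then, once.
Trained networks look in the newest picture that a camera, given by its name, has taken for a name from the list of things; names that differ only in an ending like _2 or _b are one class to them, and where a whole thing is asked for, a point or a joint stands for the part that bears it (a point fixed in the world has none). Each returns a list of dicts, best first, with "p" (0 to 1); they miss things now and then, are a little off and sometimes report something else, mostly with a low value. They report only what shows in the picture. A call takes as long as a camera call. They do not tell look-alikes from the thing itself.
- vision.look_for(camera, thing): "xyz" ([x, y, z] in m, in world coordinates, good to about 4 mm: the middle of the surface that is visible of it).
- vision.cut_out(camera, thing): "region" (480x640 bool, what is visible of it).
The state is a dict: "time_s": time; "joint_pos": joint angles; "qvel": joint speeds; "joint_torque": joint torques, N m; "position": TCP position; "orientation": TCP orientation; "contact_force": force on the tool from outside, world axes, zero at the start; "ft_torque": the same for the moment, N m; "gripper_width": finger opening in m; "grip_force": force on a finger pad.
Only numpy, scipy, OpenCV 4.12 (cv2) and the standard library are available. Lean on these libraries where they do the work, as an engineer would, in place of code of your own. Each camera call takes 0.05 s, during which the arm holds its last target. There are 200 camera calls.

## Task

Put the turned wooden stamps away in the stamp box: slide its cover right back, then stand every stamp that is on the bench upright, head down, on the floor of the round well in a honeycomb pattern, one on the middle circle and each of the others on an inlaid circle around it. When all of them are in place, slide the cover fully shut over them, and leave the bowl, the jar and the tool pot where they are.

Things in the scene. Friction and masses are not known exactly. Their poses are not given: they have to be found in the camera images.
- box: Fixed wooden stamp box on the bench, 340 long (its x) x 170 wide (its y) x 78 high to the rim; origin: centre of its underside, z up. Its half at -x (nearer the robot) holds a round well, 144 across, centred 85 toward -x from the origin, floor 6 above the bench, 72 deep. The half at +x is a closed flat deck, 78 high, over which the cover parks. Two rails run along the long sides up to 95 above the bench (inner faces 77 from the middle line, with 4 lips just inside).
- cover (a joint): The box's flat plywood sliding cover (160 x 152 x 8, top 86 above the bench). Value in m: 0 = fully shut over the well, 0.16 = fully back over the deck, which leaves the well wholly clear. It slides along the box's +x, with about 1.5 N of friction, and stays where it is left. It starts shut or up to 50 mm open.
- cover_handle (a point): Centre of the top of the cover's handle: an upright wooden bar, 14 thick along the box's x, 70 long along the box's y, 30 high above the cover's top, in the middle of the cover; the point is 116 above the bench. Its axes are the box's.
- spot0 (a point): Middle of the well's floor and of the central one of seven inlaid circles (44 across, light ring on dark wood) on it. 6 above the bench; axes are the box's.
- spot1 (a point): Centre of an outer inlaid circle on the well's floor, 47 from the middle one, 0 degrees round from the box's +x (counter-clockwise from above).
- spot2 (a point): Centre of an outer inlaid circle on the well's floor, 47 from the middle one, 60 degrees round from the box's +x (counter-clockwise from above).
- spot3 (a point): Centre of an outer inlaid circle on the well's floor, 47 from the middle one, 120 degrees round from the box's +x (counter-clockwise from above).
- spot4 (a point): Centre of an outer inlaid circle on the well's floor, 47 from the middle one, 180 degrees round from the box's +x (counter-clockwise from above).
- spot5 (a point): Centre of an outer inlaid circle on the well's floor, 47 from the middle one, 240 degrees round from the box's +x (counter-clockwise from above).
- spot6 (a point): Centre of an outer inlaid circle on the well's floor, 47 from the middle one, 300 degrees round from the box's +x (counter-clockwise from above).
- stamp1: A turned wooden stamp, one of up to seven alike (absent ones read None): a light cylindrical head 44 in diameter and 34 high with a dark band, and on top a dark upright handle 16 in diameter and 32 high (66 in all), about 0.1 kg. Origin: centre of its underside, z up along the handle. It starts upright on the bench. Lifted by the handle, its head fits among the others with 3 between heads, and 3 to the well's wall.
- stamp2: A turned wooden stamp, one of up to seven alike (absent ones read None): a light cylindrical head 44 in diameter and 34 high with a dark band, and on top a dark upright handle 16 in diameter and 32 high (66 in all), about 0.1 kg. Origin: centre of its underside, z up along the handle. It starts upright on the bench. Lifted by the handle, its head fits among the others with 3 between heads, and 3 to the well's wall.
- stamp3: A turned wooden stamp, one of up to seven alike (absent ones read None): a light cylindrical head 44 in diameter and 34 high with a dark band, and on top a dark upright handle 16 in diameter and 32 high (66 in all), about 0.1 kg. Origin: centre of its underside, z up along the handle. It starts upright on the bench. Lifted by the handle, its head fits among the others with 3 between heads, and 3 to the well's wall.
- stamp4: A turned wooden stamp, one of up to seven alike (absent ones read None): a light cylindrical head 44 in diameter and 34 high with a dark band, and on top a dark upright handle 16 in diameter and 32 high (66 in all), about 0.1 kg. Origin: centre of its underside, z up along the handle. It starts upright on the bench. Lifted by the handle, its head fits among the others with 3 between heads, and 3 to the well's wall.
- stamp5: A turned wooden stamp, one of up to seven alike (absent ones read None): a light cylindrical head 44 in diameter and 34 high with a dark band, and on top a dark upright handle 16 in diameter and 32 high (66 in all), about 0.1 kg. Origin: centre of its underside, z up along the handle. It starts upright on the bench. Lifted by the handle, its head fits among the others with 3 between heads, and 3 to the well's wall.
- stamp6: A turned wooden stamp, one of up to seven alike (absent ones read None): a light cylindrical head 44 in diameter and 34 high with a dark band, and on top a dark upright handle 16 in diameter and 32 high (66 in all), about 0.1 kg. Origin: centre of its underside, z up along the handle. It starts upright on the bench. Lifted by the handle, its head fits among the others with 3 between heads, and 3 to the well's wall.
- stamp7: A turned wooden stamp, one of up to seven alike (absent ones read None): a light cylindrical head 44 in diameter and 34 high with a dark band, and on top a dark upright handle 16 in diameter and 32 high (66 in all), about 0.1 kg. Origin: centre of its underside, z up along the handle. It starts upright on the bench. Lifted by the handle, its head fits among the others with 3 between heads, and 3 to the well's wall.
- bisque_bowl: Bystander: a loose terracotta bowl, 120 across, 50 high; origin under its centre.
- glaze_jar: Bystander: a loose white jar with a steel cap, 70 across, 90 high; origin under its centre.
- tool_pot: Bystander: a loose blue pot, 90 across, 100 high, with brush handles reaching 215 high; origin under its centre.
Things that resemble listed ones, but are neither listed nor needed, are in the scene too. Leave any red look-alike of the stamp2 alone.

How it is judged:
On the way, in this order (a step that is already met when the one before it is completed fails the run):
1. the cover is slid back over the deck, clear of the well (value of joint cover above 0.145 m), for 0.2 s.
2. every stamp stands upright on an inlaid circle of the well, one of them on the middle circle, with the cover still back ((horizontal distance between stamp1 and spot0 below 0.008 m or horizontal distance between stamp1 and spot1 below 0.008 m or horizontal distance between stamp1 and spot2 below 0.008 m or horizontal distance between stamp1 and spot3 below 0.008 m or horizontal distance between stamp1 and spot4 below 0.008 m or horizontal distance between stamp1 and spot5 below 0.008 m or horizontal distance between stamp1 and spot6 below 0.008 m) and angle between each of stamp1, stamp2, stamp3, stamp4, stamp5, stamp6, stamp7's own z axis and vertical below 0.1 rad and z of each of stamp1, stamp2, stamp3, stamp4, stamp5, stamp6, stamp7 in the frame of spot0 below 0.005 m and (horizontal distance between stamp2 and spot0 below 0.008 m or horizontal distance between stamp2 and spot1 below 0.008 m or horizontal distance between stamp2 and spot2 below 0.008 m or horizontal distance between stamp2 and spot3 below 0.008 m or horizontal distance between stamp2 and spot4 below 0.008 m or horizontal distance between stamp2 and spot5 below 0.008 m or horizontal distance between stamp2 and spot6 below 0.008 m) and (horizontal distance between stamp3 and spot0 below 0.008 m or horizontal distance between stamp3 and spot1 below 0.008 m or horizontal distance between stamp3 and spot2 below 0.008 m or horizontal distance between stamp3 and spot3 below 0.008 m or horizontal distance between stamp3 and spot4 below 0.008 m or horizontal distance between stamp3 and spot5 below 0.008 m or horizontal distance between stamp3 and spot6 below 0.008 m) and (horizontal distance between stamp4 and spot0 below 0.008 m or horizontal distance between stamp4 and spot1 below 0.008 m or horizontal distance between stamp4 and spot2 below 0.008 m or horizontal distance between stamp4 and spot3 below 0.008 m or horizontal distance between stamp4 and spot4 below 0.008 m or horizontal distance between stamp4 and spot5 below 0.008 m or horizontal distance between stamp4 and spot6 below 0.008 m) and (horizontal distance between stamp5 and spot0 below 0.008 m or horizontal distance between stamp5 and spot1 below 0.008 m or horizontal distance between stamp5 and spot2 below 0.008 m or horizontal distance between stamp5 and spot3 below 0.008 m or horizontal distance between stamp5 and spot4 below 0.008 m or horizontal distance between stamp5 and spot5 below 0.008 m or horizontal distance between stamp5 and spot6 below 0.008 m) and (horizontal distance between stamp6 and spot0 below 0.008 m or horizontal distance between stamp6 and spot1 below 0.008 m or horizontal distance between stamp6 and spot2 below 0.008 m or horizontal distance between stamp6 and spot3 below 0.008 m or horizontal distance between stamp6 and spot4 below 0.008 m or horizontal distance between stamp6 and spot5 below 0.008 m or horizontal distance between stamp6 and spot6 below 0.008 m) and (horizontal distance between stamp7 and spot0 below 0.008 m or horizontal distance between stamp7 and spot1 below 0.008 m or horizontal distance between stamp7 and spot2 below 0.008 m or horizontal distance between stamp7 and spot3 below 0.008 m or horizontal distance between stamp7 and spot4 below 0.008 m or horizontal distance between stamp7 and spot5 below 0.008 m or horizontal distance between stamp7 and spot6 below 0.008 m) and horizontal distance between any of stamp1, stamp2, stamp3, stamp4, stamp5, stamp6, stamp7 and spot0 below 0.008 m and value of joint cover above 0.1 m), for 0.2 s.
At the end, for the whole second after the job is handed in: Every stamp present stands at rest on the well's floor (within 5 mm of it), tilted less than 0.1 rad, its axis within 8 mm of the centre of an inlaid circle, one of them on the middle circle; the cover is within 6 mm of fully shut ((horizontal distance between stamp1 and spot0 below 0.008 m or horizontal distance between stamp1 and spot1 below 0.008 m or horizontal distance between stamp1 and spot2 below 0.008 m or horizontal distance between stamp1 and spot3 below 0.008 m or horizontal distance between stamp1 and spot4 below 0.008 m or horizontal distance between stamp1 and spot5 below 0.008 m or horizontal distance between stamp1 and spot6 below 0.008 m) and angle between each of stamp1, stamp2, stamp3, stamp4, stamp5, stamp6, stamp7's own z axis and vertical below 0.1 rad and z of each of stamp1, stamp2, stamp3, stamp4, stamp5, stamp6, stamp7 in the frame of spot0 below 0.005 m and (horizontal distance between stamp2 and spot0 below 0.008 m or horizontal distance between stamp2 and spot1 below 0.008 m or horizontal distance between stamp2 and spot2 below 0.008 m or horizontal distance between stamp2 and spot3 below 0.008 m or horizontal distance between stamp2 and spot4 below 0.008 m or horizontal distance between stamp2 and spot5 below 0.008 m or horizontal distance between stamp2 and spot6 below 0.008 m) and (horizontal distance between stamp3 and spot0 below 0.008 m or horizontal distance between stamp3 and spot1 below 0.008 m or horizontal distance between stamp3 and spot2 below 0.008 m or horizontal distance between stamp3 and spot3 below 0.008 m or horizontal distance between stamp3 and spot4 below 0.008 m or horizontal distance between stamp3 and spot5 below 0.008 m or horizontal distance between stamp3 and spot6 below 0.008 m) and (horizontal distance between stamp4 and spot0 below 0.008 m or horizontal distance between stamp4 and spot1 below 0.008 m or horizontal distance between stamp4 and spot2 below 0.008 m or horizontal distance between stamp4 and spot3 below 0.008 m or horizontal distance between stamp4 and spot4 below 0.008 m or horizontal distance between stamp4 and spot5 below 0.008 m or horizontal distance between stamp4 and spot6 below 0.008 m) and (horizontal distance between stamp5 and spot0 below 0.008 m or horizontal distance between stamp5 and spot1 below 0.008 m or horizontal distance between stamp5 and spot2 below 0.008 m or horizontal distance between stamp5 and spot3 below 0.008 m or horizontal distance between stamp5 and spot4 below 0.008 m or horizontal distance between stamp5 and spot5 below 0.008 m or horizontal distance between stamp5 and spot6 below 0.008 m) and (horizontal distance between stamp6 and spot0 below 0.008 m or horizontal distance between stamp6 and spot1 below 0.008 m or horizontal distance between stamp6 and spot2 below 0.008 m or horizontal distance between stamp6 and spot3 below 0.008 m or horizontal distance between stamp6 and spot4 below 0.008 m or horizontal distance between stamp6 and spot5 below 0.008 m or horizontal distance between stamp6 and spot6 below 0.008 m) and (horizontal distance between stamp7 and spot0 below 0.008 m or horizontal distance between stamp7 and spot1 below 0.008 m or horizontal distance between stamp7 and spot2 below 0.008 m or horizontal distance between stamp7 and spot3 below 0.008 m or horizontal distance between stamp7 and spot4 below 0.008 m or horizontal distance between stamp7 and spot5 below 0.008 m or horizontal distance between stamp7 and spot6 below 0.008 m) and horizontal distance between any of stamp1, stamp2, stamp3, stamp4, stamp5, stamp6, stamp7 and spot0 below 0.008 m and value of joint cover below 0.006 m and linear speed of each of stamp1, stamp2, stamp3, stamp4, stamp5, stamp6, stamp7 below 0.03 m/s); the robot touches nothing.
It fails at once if the bisque bowl is shifted by more than 30 mm or tipped (distance of bisque_bowl from where it was at the start of the episode above 0.03 m or angle between bisque_bowl's own z axis and vertical above 0.35 rad).
It fails at once if the glaze jar is shifted by more than 30 mm or tipped (distance of glaze_jar from where it was at the start of the episode above 0.03 m or angle between glaze_jar's own z axis and vertical above 0.35 rad).
It fails at once if the tool pot is shifted by more than 30 mm or tipped (distance of tool_pot from where it was at the start of the episode above 0.03 m or angle between tool_pot's own z axis and vertical above 0.35 rad).
Of stamp1, stamp2, stamp3, stamp4, stamp5, stamp6, stamp7 only 5 to 7 are there at a start; the rules pass over those that are not, and their reading is None.
At some moment in a run one of stamp1, stamp2, stamp3, stamp4, stamp5, stamp6, stamp7 may be knocked a few centimetres aside while the robot is not near it.
It also fails if it takes over 210 s, if anything falls off the work surface, if the arm or the gripper's body presses on something with over 40 N, if the wrist force passes 120 N, or if a joint passes its speed limit or range.

## Working session

There is one attempt and no reset: what is moved stays moved. The work goes in short steps, Python scripts to look and compute and a tool call to move; the robot and the scene stay as the last step left them, time stands still between calls to the robot, and variables do not carry over. Pictures are saved under pics/ and viewed, at most 14 in all, crops included, and the job is handed in when it is done.

Besides the shell and the picture viewer there is one more tool, called after "Emit:" as name(argument=value, ...) on one line, values as JSON. play_rows: Moves the arm, as the interface text tells. Its arguments: {"type":"object","properties":{"series":{"type":"array"}},"required":["series"]}

```bash
mkdir -p pics; ls
cat > h.py <<'E'
import numpy as np, cv2
from workcell import bot, vision, workorder
from scipy.spatial.transform import Rotation as Rn
def snap(n,f=None):
    s=vision.snapshot(n)
    if f: cv2.imwrite('pics/'+f,s['image'][:,:,::-1])
    return s
def proj(s,X):
    c=np.asarray(X)@s['R'].T+s['t']; u=c[...,:2]/c[...,2:]
    u=u*(1+s['k1']*(u**2).sum(-1,keepdims=True))
    return u@np.diag([s['mtx'][0,0],s['mtx'][1,1]])+s['mtx'][:2,2]
def back(s,px,z):
    px=np.atleast_2d(px).astype(float)
    d=(px-s['mtx'][:2,2])/[s['mtx'][0,0],s['mtx'][1,1]]; u=d.copy()
    for _ in range(20): u=d/(1+s['k1']*(u**2).sum(-1,keepdims=True))
    r=np.c_[u,np.ones(len(u))]@s['R']; c=-s['R'].T@s['t']
    return c+r*((z-c[2])/r[:,2])[:,None]
E
python3 - <<'E'
from h import *
for c in ['top','scene']:
    s=snap(c,c+'0.png'); print(c,(-s['R'].T@s['t']).round(3),s['mtx'][0,0])
    for t in ['stamp1','box','cover_handle','bisque_bowl','glaze_jar','tool_pot']:
        for d in vision.look_for(c,t): print(t,round(d['p'],2),np.round(d['xyz'],3),proj(s,d['xyz']).round())
st=bot.read_state(); print(st['position'],Rn.from_quat(st['orientation']).as_matrix().round(3),st['time_s'])
E
```

```text
pics
top [0.519 0.028 1.264] 478.08434619287283
stamp1 0.79 [ 0.463 -0.234  0.036] [429. 292.]
stamp1 0.77 [ 0.446 -0.318  0.034] [461. 297.]
stamp1 0.73 [ 0.47  -0.162  0.037] [401. 290.]
stamp1 0.63 [0.47  0.203 0.089] [255. 294.]
stamp1 0.59 [ 0.538 -0.27   0.035] [442. 262.]
stamp1 0.57 [ 0.662 -0.112  0.032] [378. 216.]
stamp1 0.56 [ 0.538 -0.166  0.031] [401. 263.]
stamp1 0.54 [ 0.542 -0.062  0.034] [361. 263.]
box 0.72 [0.531 0.205 0.085] [254. 269.]
box 0.53 [ 0.537 -0.164  0.03 ] [400. 264.]
cover_handle 0.69 [0.564 0.449 0.071] [160. 258.]
cover_handle 0.62 [0.467 0.203 0.085] [255. 295.]
bisque_bowl 0.94 [ 0.754 -0.021  0.024] [342. 182.]
bisque_bowl 0.22 [ 0.47  -0.161  0.042] [401. 290.]
bisque_bowl 0.2 [0.53  0.209 0.081] [253. 270.]
glaze_jar 0.65 [ 0.651 -0.37   0.089] [485. 215.]
glaze_jar 0.51 [0.528 0.208 0.087] [253. 271.]
tool_pot 0.85 [0.566 0.446 0.072] [161. 257.]
scene [ 1.452 -0.038  0.678] 507.541164522245
stamp1 0.87 [ 0.548 -0.167  0.03 ] [222. 265.]
stamp1 0.86 [ 0.473 -0.159  0.028] [227. 246.]
stamp1 0.84 [ 0.557 -0.27   0.033] [174. 270.]
stamp1 0.79 [ 0.558 -0.07   0.035] [267. 262.]
stamp1 0.7 [ 0.672 -0.112  0.033] [247. 298.]
stamp1 0.59 [ 0.459 -0.325  0.032] [155. 247.]
stamp1 0.57 [ 0.473 -0.231  0.035] [195. 246.]
box 0.78 [0.613 0.202 0.077] [397. 250.]
box 0.43 [ 0.676 -0.378  0.063] [106. 299.]
box 0.18 [ 0.55  -0.166  0.029] [222. 265.]
cover_handle 0.78 [0.485 0.21  0.085] [388. 215.]
bisque_bowl 0.68 [ 0.729 -0.022  0.034] [294. 313.]
bisque_bowl 0.27 [0.614 0.202 0.077] [398. 250.]
glaze_jar 0.88 [ 0.678 -0.379  0.062] [106. 300.]
tool_pot 0.56 [0.586 0.441 0.081] [502. 232.]
[ 0.19352226 -0.64667926  0.21869171] [[ 0.958  0.287  0.   ]
 [ 0.287 -0.958 -0.   ]
 [-0.     0.    -1.   ]] 0.7
```

Run:
```python
import cv2
i=cv2.imread('pics/top0.png')[160:340,130:510]; cv2.imwrite('pics/top0c.png',cv2.resize(i,None,fx=2.1,fy=2.1,interpolation=cv2.INTER_CUBIC))
```

```text
(no output)
```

View pics/top0c.png

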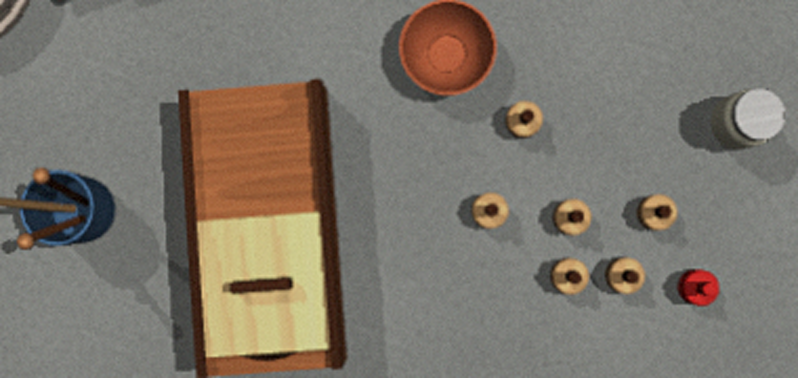

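View pics/scene0.png

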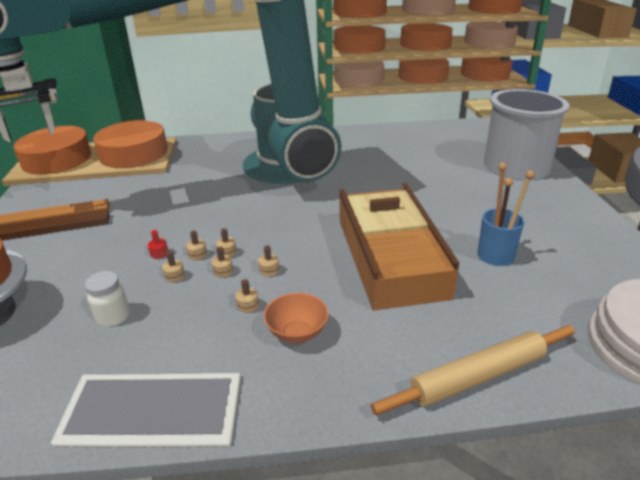

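The top view shows six wooden stamps with dark handles at full-image pixels (429,292), (401,290), (442,262), (378,216), (401,263) and (361,263). The red look-alike at (461,297) stays put: it is fully red, while the stamps are light wood. The enlarged crop confirms all seven. The box is on the left with the cover slightly open and its handle near (254,295). Next I fit the box pose.

Run:
```python
from h import *
s=snap('top')
c=np.array([[325,82],[342,366],[202,376],[182,92]])/2.1+[130,160]
P=back(s,c,.095); print(P.round(3)); print('ctr',P.mean(0))
for a,b in[(0,1),(3,2),(3,0),(2,1)]: d=P[a]-P[b]; print(np.linalg.norm(d),np.degrees(np.arctan2(d[1],d[0])))
h=np.array([[228,287],[291,283]])/2.1+[130,160]; print(back(s,h,.116))
for d in vision.cut_out('top','cover_handle'):
    m=d['region']; print(d['p'],m.sum(),cv2.minAreaRect(np.argwhere(m)[:,::-1].astype(np.float32)))
w=snap('wrist'); st=bot.read_state()
R=Rn.from_quat(st['orientation']).as_matrix(); C=-w['R'].T@w['t']; print('cam in tool',R.T@(C-st['position']),(w['R']@R).round(3),w['mtx'][0,0],w['k1'])
```

```text
[[0.703 0.125 0.095]
 [0.371 0.112 0.095]
 [0.362 0.276 0.095]
 [0.696 0.295 0.095]]
ctr [0.53292185 0.20218436 0.095     ]
0.3317959756667148 2.2469368827912417
0.3339659789043352 3.3554381538587084
0.1701961641986963 92.34101153639696
0.1637524967752908 93.082142313705
[[0.46599684 0.23955417 0.116     ]
 [0.46908896 0.16700963 0.116     ]]
0.8 3883 ((254.91470336914062, 295.39117431640625), (66.26578521728516, 60.82032775878906), 85.60128784179688)
cam in tool [ 0.0744867  -0.0006331  -0.16582069] [[ 0.     1.     0.   ]
 [-0.964  0.    -0.267]
 [-0.267 -0.     0.964]] 371.3446857732947 -0.05597685785762797
```

Emit:
play_rows(series=[[0,0,0,0,0,-7.1,0.093],[0,0,0,0,0,-7.1,0.093],[0,0,0,0,0,-7.1,0.093],[0,0,0,0,0,-7.1,0.093],[0,0,0,0,0,-7.1,0.093],[0,0,0,0,0,-7.1,0.093],[0,0,0,0,0,-7.1,0.093],[0,0,0,0,0,-7.1,0.093],[0,0,0,0,0,-7.1,0.093],[0,0,0,0,0,-7.1,0.093]])

```text
time_s: 1.68
position: [0.1935, -0.6467, 0.2186]
orientation: [0.719, 0.695, 0.0, 0.0]
contact_force: [0.1, 0.5, -0.2]
gripper_width: 0.093
grip_force: 0.0
```

Emit:
play_rows(series=[[0,0,0,0,0,-5,0.093],[0.03,0.02,-0.01,0,0,0,0.093],[0.03,0.02,-0.01,0,0,0,0.093],[0.03,0.02,-0.01,0,0,0,0.093],[0.03,0.02,0,0,0,0,0.093],[0.03,0.02,0,0,0,0,0.093],[0.03,0.02,0,0,0,0,0.093],[0.03,0.02,0,0,0,0,0.093],[0.03,0.02,0,0,0,0,0.093],[0.03,0.02,0,0,0,0,0.093]])

```text
time_s: 2.52
position: [0.3613, -0.367, 0.2489]
orientation: [0.691, 0.723, 0.0, 0.0]
contact_force: [0.2, -0.4, 1.2]
gripper_width: 0.0927
grip_force: 0.0
```

Emit:
play_rows(series=[[0.035,0.013,0,0,0,0,0.093],[0.035,0.013,0,0,0,0,0.093],[0.035,0.013,0,0,0,0,0.093],[0.035,0.013,0,0,0,0,0.093],[0.035,0.013,0,0,0,0,0.093],[0.035,0.013,0,0,0,0,0.093],[0.035,0.013,0,0,0,0,0.093],[0.035,0.013,0,0,0,0,0.093],[0.035,0.013,0,0,0,0,0.093],[0.035,0.013,0,0,0,0,0.093]])

```text
time_s: 3.35
position: [0.4745, -0.011, 0.249]
orientation: [0.69, 0.723, 0.0, 0.0]
contact_force: [0.8, 0.1, -0.2]
gripper_width: 0.0929
grip_force: 0.0
```

```bash
cat >> h.py <<'E'
def delta(x,y,z=None,closeyaw=None):
    """remaining shift in current tool axes, and turn about tool z (deg) to bring the closing line to closeyaw (world deg, mod 180)"""
    st=bot.read_state(); p=np.array(st['position']); R=Rn.from_quat(st['orientation']).as_matrix()
    yy=np.degrees(np.arctan2(R[1,1],R[0,1]))
    d=R.T@(np.array([x,y,p[2] if z is None else z])-p)
    t=0 if closeyaw is None else (closeyaw-yy+90)%180-90
    th=np.radians(-t); 
    dd=np.array([[np.cos(th),np.sin(th)],[-np.sin(th),np.cos(th)]])@d[:2]
    print('p',p.round(4),'yyaw',round(yy,2),'d',d.round(4),'turn',round(-t,2),'d after turn',dd.round(4),'w',round(st['gripper_width'],4),'t',st['time_s'],'F',np.round(st['contact_force'],1),'j',np.round(st['joint_pos'],2))
E
python3 - <<'E'
from h import *
snap('wrist','w1.png'); delta(.4675,.203,.2,2.75)
E
```

```text
p [ 0.4757 -0.0063  0.2487] yyaw 2.82 d [0.2093 0.0021 0.0491] turn 0.07 d after turn [0.2093 0.0018] w 0.0927 t 3.4 F [-0.4  2.3 -1.1] j [-0.07 -0.33  1.81  0.    1.67 -0.12]
```

View pics/w1.png

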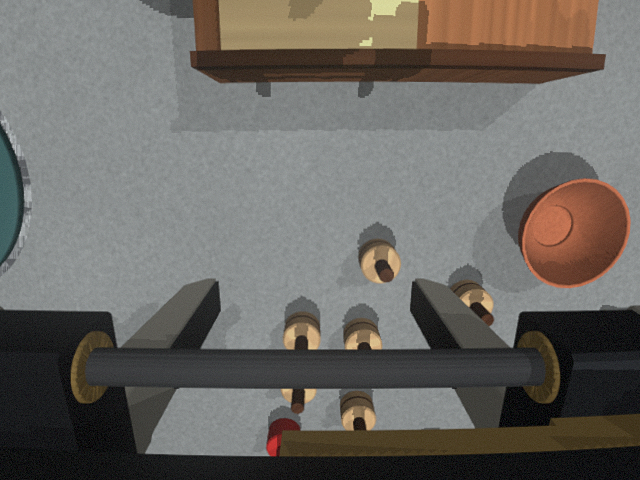

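The wrist view shows the box's near rail from (192,58) to (604,58), the bowl at (575,232), and the stamps in the lower middle. Moving on over the handle.

Emit:
play_rows(series=[[0.03,0,0,0,0,0,0.093],[0.03,0,0,0,0,0,0.093],[0.03,0,0,0,0,0,0.093],[0.03,0,0,0,0,0,0.093],[0.02,0,0,0,0,0,0.093],[0,0,0,0,0,0,0.093]])

```text
time_s: 3.9
position: [0.4675, 0.1297, 0.2487]
orientation: [0.689, 0.724, 0.0, -0.0]
contact_force: [-0.8, -0.3, 0.1]
gripper_width: 0.0928
grip_force: 0.0
```

Run:
```python
from h import *
s=snap('wrist','w2.png'); delta(.4675,.203,.2,2.75)
for d in vision.look_for('wrist','cover_handle'): print(d['p'],d['xyz'],proj(s,d['xyz']))
print(proj(s,np.array([[.4675,.203,.116]])))
```

```text
p [0.4677 0.1282 0.2486] yyaw 2.81 d [0.0747 0.0035 0.0486] turn 0.06 d after turn [0.0747 0.0034] w 0.0928 t 3.95 F [-0.6  0.5  0.3] j [ 0.21 -0.31  1.79  0.    1.66  0.17]
0.68 [0.4677, 0.2077, 0.082] [319.35941053 134.18679798]
[[319.2886618 139.9499294]]
```

View pics/w2.png

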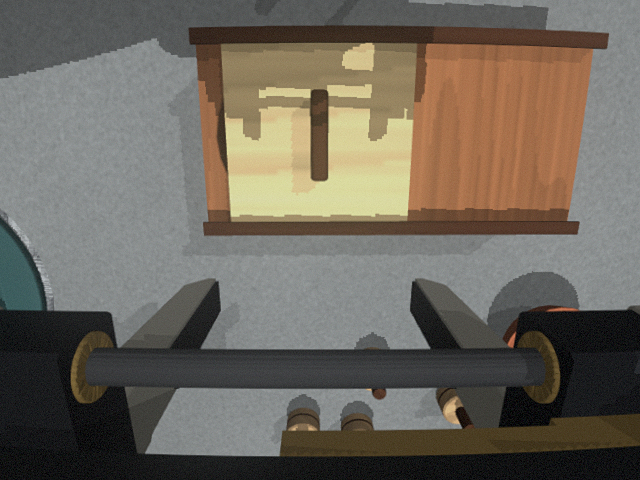

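Run:
```python
from h import *
s=vision.snapshot('wrist')
P=back(s,[[190,29],[607.5,34.5],[578,234],[205,234.5]],.095)
print(P.round(4),P.mean(0).round(4),(-s['R'].T@s['t']).round(3))
for a,b in[(1,0),(2,3),(0,3),(1,2)]: d=P[a]-P[b]; print(np.linalg.norm(d).round(4),np.degrees(np.arctan2(d[1],d[0])).round(2))
print(back(s,[[311,91],[327.5,91],[327.5,180],[311.5,180]],.116).mean(0))
g=back(s,[[222,44],[417,44],[408,221],[230,221]],.086); print(g.round(4),g.mean(0))
```

```text
[[0.3619 0.2814 0.095 ]
 [0.6985 0.2989 0.095 ]
 [0.7091 0.131  0.095 ]
 [0.3703 0.114  0.095 ]] [0.535  0.2063 0.095 ] [0.464 0.202 0.414]
0.3371 2.97
0.3392 2.88
0.1676 92.89
0.1682 93.59
[0.4678301  0.20291593 0.116     ]
[[0.3851 0.273  0.086 ]
 [0.5439 0.2808 0.086 ]
 [0.5524 0.1331 0.086 ]
 [0.3909 0.1253 0.086 ]] [0.46809313 0.2030754  0.086     ]
```

Emit:
play_rows(series=[[0.035,0.0017,0,0,0,0,0.093],[0.035,0.0017,0,0,0,0,0.093],[0.0047,0,0.03,0,0,0,0.093],[0,0,0.04,0,0,0,0.06],[0,0,0.04,0,0,0,0.06],[0,0,0.03,0,0,0,0.06],[0,0,0.0146,0,0,0,0.06],[0,0,0,0,0,0,0.06],[0,0,0,0,0,0,0],[0,0,0,0,0,0,0]])

```text
time_s: 4.88
position: [0.4687, 0.2013, 0.0958]
orientation: [0.691, 0.723, 0.001, 0.0]
contact_force: [0.2, -0.6, -0.1]
gripper_width: 0.0511
grip_force: 0.0
```

Emit:
play_rows(series=[[0,0,0,0,0,0,0],[0,0,0,0,0,0,0],[0,0,0,0,0,0,0],[0,0,0,0,0,0,0]])

```text
time_s: 5.22
position: [0.468, 0.2017, 0.0947]
orientation: [0.69, 0.723, 0.0, 0.0]
contact_force: [0.1, -0.4, -0.2]
gripper_width: 0.0248
grip_force: 0.0
```

Run:
```python
from h import *
delta(.468,.203,.093,2.95)
```

```text
p [0.468  0.2017 0.0947] yyaw 2.66 d [0.0013 0.     0.0017] turn -0.29 d after turn [0.0013 0.    ] w 0.0248 t 5.2167 F [ 0.1 -0.4 -0.2] j [ 0.36 -0.19  1.94 -0.    1.39  0.31]
```

Fingers close slowly (about 0.08 m/s). Finish closing, then slide back.

Emit:
play_rows(series=[[0,0,0,0,0,-0.3,0],[0,0,0,0,0,0,0],[0,0,0,0,0,0,0],[0,0,0,0,0,0,0],[0,0,0,0,0,0,0]])

```text
time_s: 5.63
position: [0.4678, 0.2017, 0.0942]
orientation: [0.689, 0.725, 0.0, -0.0]
contact_force: [-1.7, -1.3, 3.2]
gripper_width: 0.0141
grip_force: 30.0
```

Emit:
play_rows(series=[[0,0.01,0,0,0,0,0],[0,0.02,0,0,0,0,0],[0,0.02,0,0,0,0,0],[0,0.02,0,0,0,0,0],[0,0.02,0,0,0,0,0],[0,0.02,0,0,0,0,0],[0,0.015,0,0,0,0,0],[0,0.01,0,0,0,0,0],[0,0.004,0,0,0,0,0],[0,0,0,0,0,0,0]])

```text
time_s: 6.47
position: [0.6082, 0.2092, 0.0942]
orientation: [0.689, 0.725, 0.001, 0.0]
contact_force: [1.0, 1.2, 5.0]
gripper_width: 0.0133
grip_force: 30.0
```

Run:
```python
from h import *
delta(.468,.203,.093,2.95)
```

```text
p [0.6082 0.2092 0.0942] yyaw 2.95 d [ 0.0011 -0.1403  0.0011] turn -0.0 d after turn [ 0.0011 -0.1403] w 0.0133 t 6.4667 F [1.  1.2 5. ] j [0.29 0.11 1.66 0.   1.38 0.24]
```

Emit:
play_rows(series=[[0,0,0,0,0,0,0.05],[0,0,0,0,0,0,0.05],[0,0,0,0,0,0,0.05],[0,0,0,0,0,0,0.05],[0,0,-0.02,0,0,0,0.05],[0,0,-0.04,0,0,0,0.05],[0,-0.01,-0.04,0,0,0,0.05],[-0.02,-0.03,-0.02,0,0,0,0.05],[-0.03,-0.035,0,0,0,0,0.05],[-0.03,-0.04,0,0,0,0,0.05]])

```text
time_s: 7.3
position: [0.5048, 0.1309, 0.2151]
orientation: [0.688, 0.725, 0.001, 0.001]
contact_force: [-0.3, -0.8, 0.4]
gripper_width: 0.0501
grip_force: 0.0
```

Emit:
play_rows(series=[[-0.02,-0.04,0,0,0,0,0.05],[0,0,0,0,0,0,0.05],[0,0,0,0,0,0,0.05]])

```text
time_s: 7.55
position: [0.4684, 0.1102, 0.2151]
orientation: [0.689, 0.725, 0.001, 0.001]
contact_force: [1.5, 0.8, -0.4]
gripper_width: 0.0497
grip_force: 0.0
```

Run:
```python
from h import *
s=snap('wrist','w3.png'); delta(.45,.202,.2,2.95)
c=np.array([.535,.2063]); a=np.radians(2.95); R=np.array([[np.cos(a),-np.sin(a)],[np.sin(a),np.cos(a)]])
im=s['image'][:,:,::-1].copy()
sp=[np.array([-.085,0])]+[np.array([-.085+.047*np.cos(k*np.pi/3),.047*np.sin(k*np.pi/3)]) for k in range(6)]
for q in sp:
    t=np.linspace(0,2*np.pi,73); pts=(np.c_[q[0]+.022*np.cos(t),q[1]+.022*np.sin(t)]@R.T)+c
    cv2.polylines(im,[proj(s,np.c_[pts,0*t+.006]).round().astype(int)],True,(255,255,0),1)
pts=(np.c_[-.085+.072*np.cos(t),.072*np.sin(t)]@R.T)+c
cv2.polylines(im,[proj(s,np.c_[pts,0*t+.078]).round().astype(int)],True,(0,255,0),1)
im=im[0:260,100:500]; cv2.imwrite('pics/w3c.png',cv2.resize(im,None,fx=2,fy=2,interpolation=cv2.INTER_CUBIC))
```

```text
p [0.4693 0.1108 0.2147] yyaw 2.93 d [ 0.0921 -0.0146  0.0147] turn -0.02 d after turn [ 0.0921 -0.0146] w 0.0497 t 7.6 F [0.5 0.7 0.5] j [ 0.18 -0.31  1.85  0.    1.61  0.13]
```

View pics/w3c.png

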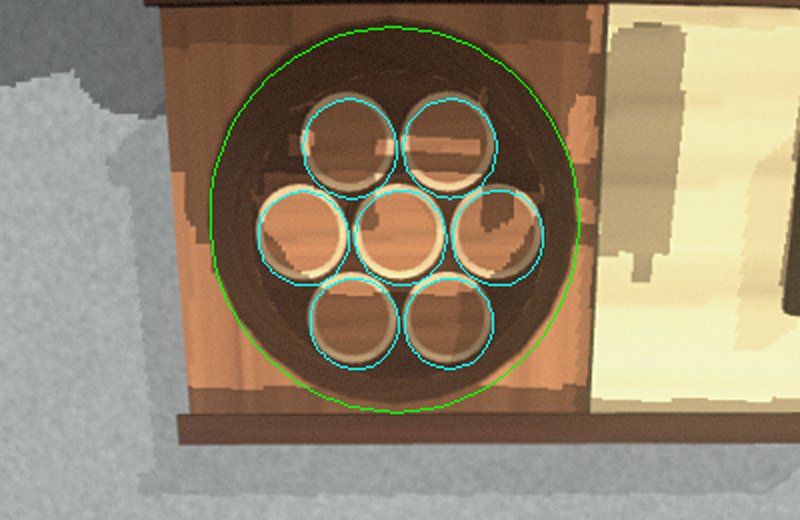

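The overlay matches the seven rings, but they sit about 2.7 mm further toward +y (crop ring centre (400,231) against (400,235) drawn). That puts spot0 near (0.4498, 0.2046) in this view. The cover is fully back. Next, the stamps.

Emit:
play_rows(series=[[-0.036,0.006,0,0,0,0,0.05],[-0.036,0.006,0,0,0,0,0.05],[-0.036,0.006,0,0,0,0,0.05],[-0.036,0.006,0,0,0,0,0.05],[-0.036,0.006,0,0,0,0,0.05],[-0.036,0.006,0,0,0,0,0.05],[-0.036,0.007,0,0,0,0,0.05],[-0.036,0.007,0,0,0,0,0.05],[-0.036,0.007,0,0,0,0,0.05],[-0.036,0.007,0,0,0,0,0.05]])

```text
time_s: 8.43
position: [0.5532, -0.2473, 0.2129]
orientation: [0.688, 0.725, -0.0, -0.001]
contact_force: [-0.0, 0.7, 1.0]
gripper_width: 0.0499
grip_force: 0.0
```

Emit:
play_rows(series=[[-0.034,0.006,0,0,0,0,0.05],[0,0,0,0,0,0,0.05],[0,0,0,0,0,0,0.05]])

```text
time_s: 8.68
position: [0.5606, -0.2803, 0.2122]
orientation: [0.689, 0.725, -0.0, -0.001]
contact_force: [-0.3, -0.4, -0.4]
gripper_width: 0.0501
grip_force: 0.0
```

```bash
cat >> h.py <<'E'
from scipy.optimize import minimize
T=np.linspace(0,2*np.pi,40,endpoint=False)
def hull(s,x,y,r,z0,z1,shape):
    P=np.r_[np.c_[x+r*np.cos(T),y+r*np.sin(T),0*T+z0],np.c_[x+r*np.cos(T),y+r*np.sin(T),0*T+z1]]
    m=np.zeros(shape,np.uint8); cv2.fillPoly(m,[cv2.convexHull((proj(s,P)*16).round().astype(np.int32))],255,shift=4,lineType=cv2.LINE_AA); return m/255.
def model(s,x,y,zb=0,shape=(480,640)):
    return np.maximum(hull(s,x,y,.022,zb,zb+.034,shape),hull(s,x,y,.008,zb+.034,zb+.066,shape))
def stamps(s,cam='wrist'):
    im=s['image']; hsv=cv2.cvtColor(im,cv2.COLOR_RGB2HSV)
    sat=(((hsv[...,1]>75))&(hsv[...,0]<28)).astype(np.uint8)
    out=[]
    for d in vision.cut_out(cam,'stamp1'):
        m=d['region']
        if m.sum()<60 or d['p']<.35: continue
        red=(hsv[...,0][m]<5).mean()
        x0=back(s,np.argwhere(m).mean(0)[::-1],.03)[0,:2]
        z=cv2.dilate(m.astype(np.uint8),np.ones((13,13)))
        tgt=cv2.medianBlur(sat,3)*cv2.dilate(m.astype(np.uint8),np.ones((7,7)))
        f=lambda q:np.abs(model(s,*q)-tgt)[z>0].sum()
        r=minimize(f,x0,method='Nelder-Mead',options=dict(initial_simplex=[x0,x0+[.008,0],x0+[0,.008]],xatol=2e-4,fatol=.5))
        out.append((round(d['p'],2),r.x.round(4),round(r.fun/model(s,*r.x).sum(),2),'redness %.2f'%red,proj(s,[*r.x,.03]).round()))
    return out
E
python3 - <<'E'
from h import *
s=snap('wrist','w4.png'); delta(.56,-.28,.215,2.95)
for o in stamps(s): print(*o)
for o in stamps(snap('top'),'top'): print('top',*o)
E
```

```text
p [ 0.5604 -0.2792  0.2127] yyaw 2.94 d [-0.0008 -0.0004 -0.0023] turn -0.01 d after turn [-0.0008 -0.0004] w 0.0496 t 8.7333 F [ 0.3  0.7 -0.2] j [-0.5   0.01  1.56  0.    1.57 -0.55]
0.97 [ 0.4651 -0.2315] 0.19 redness 0.00 [215. 162.]
0.97 [ 0.4479 -0.3233] 0.12 redness 0.91 [199. 255.]
0.88 [ 0.5417 -0.2748] 0.17 redness 0.00 [296. 212.]
0.83 [ 0.6606 -0.1136] 0.25 redness 0.01 [441.  36.]
0.82 [ 0.4665 -0.1634] 0.18 redness 0.01 [216.  84.]
0.69 [ 0.5392 -0.1685] 0.11 redness 0.00 [297.  94.]
top 0.81 [ 0.5384 -0.1695] 0.17 redness 0.01 [402. 263.]
top 0.8 [ 0.6623 -0.1155] 0.17 redness 0.00 [380. 216.]
top 0.78 [ 0.464  -0.2333] 0.18 redness 0.01 [428. 291.]
top 0.72 [ 0.5487 -0.0678] 0.15 redness 0.00 [363. 260.]
top 0.71 [ 0.4658 -0.1633] 0.19 redness 0.01 [401. 291.]
top 0.55 [ 0.5413 -0.2756] 0.19 redness 0.01 [443. 261.]
```

View pics/w4.png

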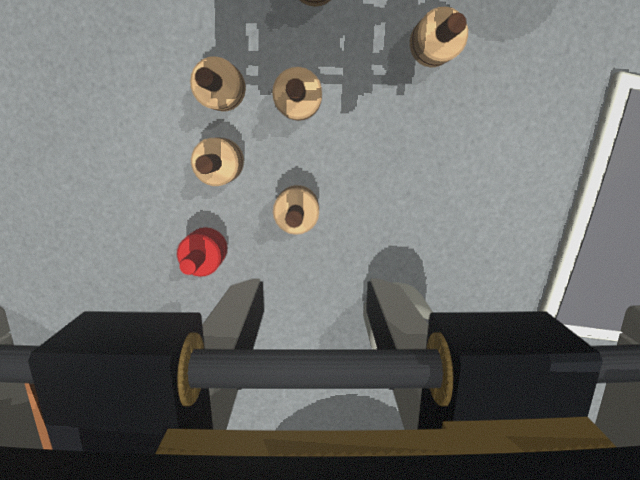

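Six wooden stamps plus the red one at (199,255), which is left alone. Wrist and top measurements agree within about 2 mm. First stamp: (0.5415, -0.275) at pixel (296,212), which goes to the middle circle.

Emit:
play_rows(series=[[0.0052,-0.0187,0.02,0,0,0,0.04],[0,0,0.04,0,0,0,0.04],[0,0,0.04,0,0,0,0.04],[0,0,0.04,0,0,0,0.04],[0,0,0.025,0,0,0,0.04],[0,0,0.008,0,0,0,0.04],[0,0,0,0,0,0,0.04],[0,0,0,0,0,0,0],[0,0,0,0,0,0,0],[0,0,0,0,0,0,0]])

```text
time_s: 9.72
position: [0.5416, -0.2751, 0.0433]
orientation: [0.688, 0.725, 0.0, 0.001]
contact_force: [0.1, 0.2, 0.1]
gripper_width: 0.0244
grip_force: 0.0
```

Emit:
play_rows(series=[[0,0,0,0,0,0,0],[0,0,0,0,0,0,0],[0,0,0,0,0,0,0],[0,0,-0.015,0,0,0,0],[0,0,-0.03,0,0,0,0],[0,0,-0.04,0,0,0,0],[0,0,-0.04,0,0,0,0],[0,0,-0.03,0,0,0,0],[0,0,0,0,0,0,0],[0,0,0,0,0,0,0]])

```text
time_s: 10.55
position: [0.5411, -0.2751, 0.198]
orientation: [0.689, 0.725, 0.0, 0.002]
contact_force: [-0.0, -0.2, -1.7]
gripper_width: 0.0153
grip_force: 30.0
```

Run:
```python
from h import *
s=snap('wrist','w5.png'); delta(.4498,.2046,.2,2.95)
st=bot.read_state();p=st['position']
im=s['image'][:,:,::-1].copy()
m=model(s,p[0],p[1],p[2]-.040)
c,_=cv2.findContours((m>.5).astype(np.uint8),0,1); cv2.drawContours(im,c,-1,(255,255,0),1)
im=im[200:480,200:440]; cv2.imwrite('pics/w5c.png',cv2.resize(im,None,fx=2,fy=2))
```

```text
p [ 0.5405 -0.2748  0.1959] yyaw 2.95 d [ 0.4834 -0.0659 -0.0042] turn 0.0 d after turn [ 0.4834 -0.0659] w 0.0151 t 10.6 F [ 0.5  0.1 -1.3] j [-0.51 -0.03  1.63 -0.    1.54 -0.56]
```

View pics/w5c.png

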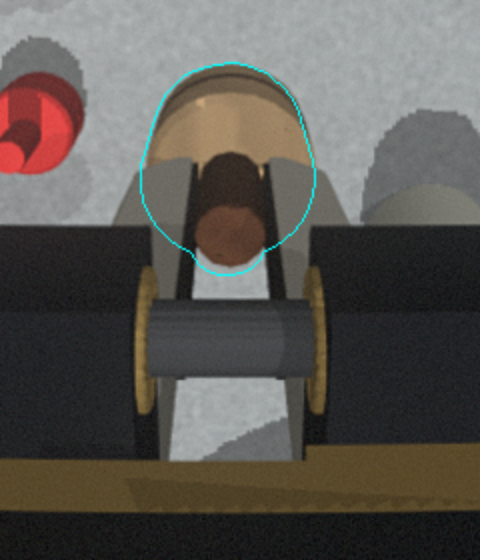

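Emit:
play_rows(series=[[0.02,-0.003,0,0,0,0,0],[0.036,-0.005,0,0,0,0,0],[0.036,-0.005,0,0,0,0,0],[0.036,-0.005,0,0,0,0,0],[0.036,-0.005,0,0,0,0,0],[0.036,-0.005,0,0,0,0,0],[0.036,-0.005,0,0,0,0,0],[0.036,-0.005,0,0,0,0,0],[0.036,-0.005,0,0,0,0,0],[0.036,-0.005,0,0,0,0,0]])

```text
time_s: 11.43
position: [0.4736, 0.0678, 0.1942]
orientation: [0.689, 0.725, -0.001, -0.001]
contact_force: [1.0, -0.3, -0.5]
gripper_width: 0.0151
grip_force: 30.0
```

Emit:
play_rows(series=[[0.036,-0.005,0,0,0,0,0],[0.036,-0.005,0,0,0,0,0],[0.036,-0.005,0,0,0,0,0],[0.025,-0.002,0,0,0,0,0],[0.006,-0.001,0,0,0,0,0],[0,0,0,0,0,0,0],[0,0,0,0,0,0,0]])

```text
time_s: 12.02
position: [0.4494, 0.2038, 0.1948]
orientation: [0.688, 0.725, -0.001, -0.0]
contact_force: [0.5, -0.4, -1.1]
gripper_width: 0.0151
grip_force: 30.0
```

Run:
```python
from h import *
delta(.4498,.2044,.049,2.95)
```

```text
p [0.4494 0.2038 0.1948] yyaw 3.0 d [0.0007 0.0007 0.1458] turn 0.05 d after turn [0.0007 0.0007] w 0.0151 t 12.0167 F [ 0.5 -0.4 -1.1] j [ 0.37 -0.28  1.85 -0.    1.57  0.32]
```

Emit:
play_rows(series=[[0.0005,0.0005,0.03,0,0,0,0],[0,0,0.035,0,0,0,0],[0,0,0.035,0,0,0,0],[0,0,0.025,0,0,0,0],[0,0,0.012,0,0,0,0],[0,0,0.006,0,0,0,0],[0,0,0.002,0,0,0,0],[0,0,0,0,0,0,0],[0,0,0,0,0,0,0],[0,0,0,0,0,0,0.035]])

```text
time_s: 12.85
position: [0.4509, 0.2049, 0.0525]
orientation: [0.689, 0.725, 0.001, 0.0]
contact_force: [-1.1, -1.1, -0.6]
gripper_width: 0.0186
grip_force: 0.0
```

Emit:
play_rows(series=[[0,0,0,0,0,0,0.035],[0,0,0,0,0,0,0.035],[0,0,0,0,0,0,0.035],[0,0,-0.02,0,0,0,0.035],[0,0,-0.04,0,0,0,0.035],[-0.01,0,-0.04,0,0,0,0.05],[-0.03,0,-0.04,0,0,0,0.05],[-0.03,0,-0.02,0,0,0,0.05],[-0.02,0,0,0,0,0,0.05],[0,0,0,0,0,0,0.05]])

```text
time_s: 13.68
position: [0.4552, 0.1174, 0.2063]
orientation: [0.689, 0.724, 0.001, 0.001]
contact_force: [-0.5, 0.3, -0.8]
gripper_width: 0.05
grip_force: 0.0
```

Run:
```python
from h import *
s=snap('wrist','w6.png'); delta(.45,.205,.2,2.95)
c=np.array([.535,.2063]); a=np.radians(2.95); R=np.array([[np.cos(a),-np.sin(a)],[np.sin(a),np.cos(a)]])
im=s['image'][:,:,::-1].copy(); t=T
off=np.array([-.0003,.0027])
for q in [np.array([-.085+.047*np.cos(k*np.pi/3),.047*np.sin(k*np.pi/3)]) for k in range(6)]:
    pts=np.c_[q[0]+.022*np.cos(t),q[1]+.022*np.sin(t)]@R.T+c+off
    cv2.polylines(im,[proj(s,np.c_[pts,0*t+.006]).round().astype(int)],True,(255,255,0),1)
m=model(s,.4498,.2044,.006)
k,_=cv2.findContours((m>.5).astype(np.uint8),0,1); cv2.drawContours(im,k,-1,(0,255,0),1)
im=im[0:260,120:480]; cv2.imwrite('pics/w6c.png',cv2.resize(im,None,fx=2.2,fy=2.2,interpolation=cv2.INTER_CUBIC))
```

```text
p [0.4549 0.1187 0.2052] yyaw 2.83 d [ 0.0864 -0.0006  0.0052] turn -0.12 d after turn [ 0.0864 -0.0004] w 0.0503 t 13.7333 F [ 0.  -0.6  0.5] j [ 0.2  -0.34  1.88 -0.    1.6   0.15]
```

View pics/w6c.png

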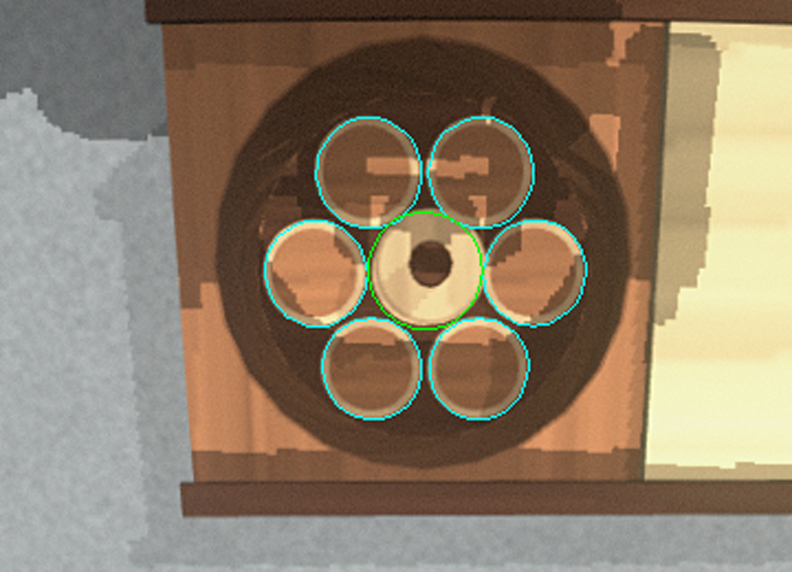

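Rings and placed stamp agree to about 1 mm: the stamp at crop (427,270) is on the middle circle. The spot map is settled. Next I turn 30° for spots 6 and 3 and re-measure the remaining stamps.

Emit:
play_rows(series=[[-0.03,0,0,0,0,-6,0.04],[-0.03,0,0,0,0,-6,0.04],[-0.03,0,0,0,0,-6,0.04],[-0.03,0,0,0,0,-6,0.04],[-0.03,0,0,0,0,-6,0.04],[0,0,0,0,0,0,0.04],[0,0,0,0,0,0,0.04]])

```text
time_s: 14.32
position: [0.4931, -0.0237, 0.2035]
orientation: [0.478, 0.878, -0.0, -0.001]
contact_force: [-0.4, -0.3, 0.5]
gripper_width: 0.04
grip_force: 0.0
```

```bash
cat >> h.py <<'E'
S0=np.array([.4498,.2046]); SP=[S0]+[S0+.047*np.array([np.cos(np.radians(2.95+60*k)),np.sin(np.radians(2.95+60*k))]) for k in range(6)]
def see(x,y,yaw,zb=.0415):
    """measure all stamps in top (and wrist if visible); delta to the one nearest x,y"""
    for cam in ('top','wrist'):
        L=[o for o in stamps(snap(cam),cam) if float(o[3][8:])<.5 and o[2]<.4 and o[1][1]<.1]
        for o in L: print(cam,o[0],o[1],o[2])
        L=[o for o in L if np.hypot(*(o[1]-[x,y]))<.035]
        if L: print('->',cam); delta(*L[0][1],zb,yaw)
E
python3 - <<'E'
from h import *
see(.5487,-.0678,32.95)
E
```

```text
top 0.83 [ 0.4655 -0.2337] 0.17
top 0.65 [ 0.6623 -0.1146] 0.18
wrist 0.79 [ 0.5304 -0.1257] 0.26
wrist 0.58 [ 0.5564 -0.0731] 0.33
wrist 0.57 [ 0.467  -0.1728] 0.17
-> wrist
p [ 0.4927 -0.0224  0.2043] yyaw 32.97 d [-0.0773  0.0259  0.1627] turn 0.02 d after turn [-0.0773  0.0259] w 0.0399 t 14.5167 F [-0.6 -0.1  0.1] j [-0.1  -0.28  1.84  0.    1.59 -0.67]
```

Emit:
play_rows(series=[[-0.035,0,0,0,0,0,0.04],[-0.035,0,0,0,0,0,0.04],[-0.035,0,0,0,0,0,0.04],[-0.035,0,0,0,0,0,0.04],[-0.02,0,0,0,0,0,0.04],[0,0,0,0,0,0,0.04],[0,0,0,0,0,0,0.04]])

```text
time_s: 15.1
position: [0.5801, -0.1573, 0.2039]
orientation: [0.478, 0.878, 0.0, -0.0]
contact_force: [0.3, -1.0, -0.3]
gripper_width: 0.0401
grip_force: 0.0
```

Run:
```python
from h import *
see(.5487,-.0678,32.95)
```

```text
top 0.8 [ 0.5487 -0.0668] 0.17
top 0.74 [ 0.463  -0.2327] 0.22
-> top
p [ 0.5797 -0.1565  0.2044] yyaw 32.99 d [0.0921 0.0228 0.163 ] turn 0.04 d after turn [0.0921 0.0228] w 0.0403 t 15.2 F [ 0.1 -0.9  0.2] j [-0.31 -0.04  1.63  0.    1.56 -0.88]
wrist 0.93 [ 0.6615 -0.1125] 0.3
wrist 0.9 [ 0.4668 -0.1626] 0.21
wrist 0.87 [ 0.5497 -0.0666] 0.13
wrist 0.8 [ 0.466 -0.23 ] 0.25
wrist 0.78 [ 0.5388 -0.1676] 0.18
-> wrist
p [ 0.5797 -0.1565  0.2048] yyaw 33.02 d [0.0918 0.0238 0.1632] turn 0.07 d after turn [0.0918 0.0237] w 0.04 t 15.3 F [-0.2  0.4 -0.1] j [-0.31 -0.04  1.63  0.    1.56 -0.88]
```

Emit:
play_rows(series=[[0.035,0.012,0,0,0,0,0.04],[0.035,0.0115,0.02,0,0,0,0.04],[0.0218,0,0.03,0,0,0,0.04],[0,0,0.04,0,0,0,0.04],[0,0,0.04,0,0,0,0.04],[0,0,0.025,0,0,0,0.04],[0,0,0.008,0,0,0,0.04],[0,0,0,0,0,0,0.04],[0,0,0,0,0,0,0],[0,0,0,0,0,0,0]])

```text
time_s: 16.13
position: [0.5509, -0.0682, 0.044]
orientation: [0.477, 0.879, 0.001, 0.001]
contact_force: [0.2, -0.2, -0.7]
gripper_width: 0.0308
grip_force: 0.0
```

Emit:
play_rows(series=[[0,0,0,0,0,0,0],[0,0,0,0,0,0,0],[0,0,0,0,0,0,0],[0,0,0,0,0,0,0],[0,0,-0.015,0,0,0,0],[0,0,-0.03,0,0,0,0],[0,0,-0.04,0,0,0,0],[0,0,-0.04,0,0,0,0],[0,0,-0.03,0,0,0,0],[0.02,0.005,0,0,0,0,0]])

```text
time_s: 16.97
position: [0.5453, -0.0505, 0.2038]
orientation: [0.478, 0.878, 0.001, 0.004]
contact_force: [0.5, 0.8, 0.2]
gripper_width: 0.0153
grip_force: 30.0
```

Emit:
play_rows(series=[[0.035,0.01,0,0,0,0,0],[0.035,0.01,0,0,0,0,0],[0.035,0.01,0,0,0,0,0],[0.035,0.01,0,0,0,0,0],[0.035,0.01,0,0,0,0,0],[0.03,0.006,0,0,0,0,0],[0.01,0.003,0,0,0,0,0],[0,0,0,0,0,0,0],[0,0,0,0,0,0,0]])

```text
time_s: 17.72
position: [0.4757, 0.1638, 0.1967]
orientation: [0.477, 0.879, -0.0, 0.0]
contact_force: [1.0, -0.8, -0.1]
gripper_width: 0.0151
grip_force: 30.0
```

Run:
```python
from h import *
delta(*SP[6],.0495,32.95)
```

```text
p [0.4757 0.1638 0.1967] yyaw 33.03 d [0.0014 0.0004 0.1472] turn 0.08 d after turn [0.0014 0.0004] w 0.0151 t 17.7167 F [ 1.  -0.8 -0.1] j [ 0.28 -0.26  1.83 -0.    1.57 -0.3 ]
```

Emit:
play_rows(series=[[0.0008,0.0004,0.03,0,0,0,0],[0,0,0.035,0,0,0,0],[0,0,0.035,0,0,0,0],[0,0,0.025,0,0,0,0],[0,0,0.012,0,0,0,0],[0,0,0.006,0,0,0,0],[0,0,0.003,0,0,0,0],[0,0,0,0,0,0,0],[0,0,0,0,0,0,0],[0,0,0,0,0,0,0]])

```text
time_s: 18.55
position: [0.4763, 0.1649, 0.0519]
orientation: [0.477, 0.879, 0.001, 0.001]
contact_force: [0.1, -0.8, -0.5]
gripper_width: 0.0155
grip_force: 30.0
```

Emit:
play_rows(series=[[0,0,0,0,0,0,0.035],[0,0,0,0,0,0,0.035],[0,0,0,0,0,0,0.035],[0,0,-0.02,0,0,0,0.035],[0,0,-0.04,0,0,0,0.035],[-0.01,0,-0.04,0,0,0,0.04],[-0.03,0,-0.04,0,0,0,0.04],[-0.03,0,-0.005,0,0,0,0.04],[-0.02,0,0,0,0,0,0.04],[0,0,0,0,0,0,0.04]])

```text
time_s: 19.38
position: [0.5233, 0.0911, 0.1897]
orientation: [0.478, 0.878, 0.0, 0.001]
contact_force: [-0.4, 0.8, -0.5]
gripper_width: 0.0402
grip_force: 0.0
```

```bash
cat >> h.py <<'E'
def well(f,ks,view=False):
    """handle-top centres of placed stamps vs spots, by dark-handle hull fit (mm error)"""
    s=snap('wrist',f); im=s['image'][:,:,::-1].copy()
    for k in ks:
        m=model(s,*SP[k],.006); c,_=cv2.findContours((m>.5).astype(np.uint8),0,1); cv2.drawContours(im,c,-1,(0,255,0),1)
        c,_=cv2.findContours((hull(s,*SP[k],.008,.071,.072,(480,640))>.5).astype(np.uint8),0,1); cv2.drawContours(im,c,-1,(255,255,0),1)
    u=proj(s,[*S0,.04]).round().astype(int); a=max(u[1]-120,0); b=max(u[0]-140,0)
    cv2.imwrite('pics/c'+f,cv2.resize(im[a:a+240,b:b+280],None,fx=2.4,fy=2.4,interpolation=cv2.INTER_CUBIC))
E
python3 - <<'E'
from h import *
well('w7.png',[0,6]); delta(.56,-.20,.2,32.95)
E
```

```text
p [0.5224 0.0923 0.1891] yyaw 32.84 d [-0.266  -0.1269 -0.0109] turn -0.11 d after turn [-0.2658 -0.1274] w 0.0401 t 19.4333 F [ 0.   0.4 -0.6] j [ 0.13 -0.19  1.79 -0.    1.54 -0.45]
```

View pics/cw7.png

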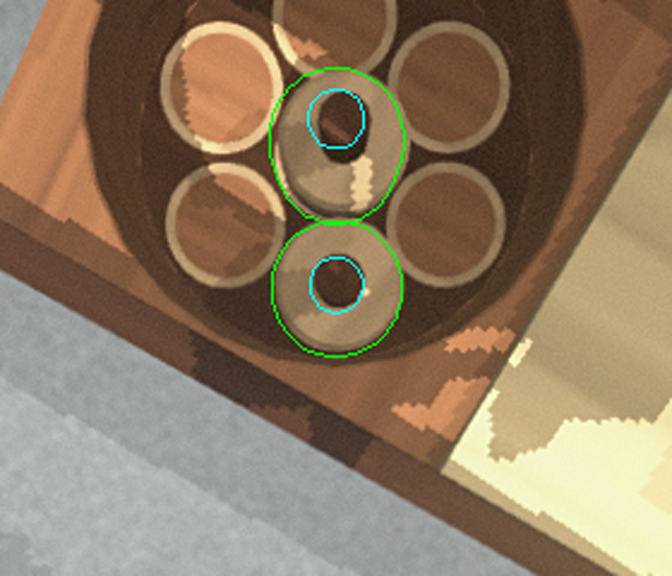

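Spot 6 matches its outline. The centre handle is about 2 mm to the right, still within tolerance. Next is stamp D for spot 3.

Emit:
play_rows(series=[[-0.032,-0.0116,0,0,0,0,0.04],[-0.032,-0.0116,0,0,0,0,0.04],[-0.032,-0.0116,0,0,0,0,0.04],[-0.032,-0.0116,0,0,0,0,0.04],[-0.032,-0.0116,0,0,0,0,0.04],[-0.032,-0.0116,0,0,0,0,0.04],[-0.032,-0.0116,0,0,0,0,0.04],[-0.032,-0.0116,0,0,0,0,0.04],[-0.032,-0.0116,0,0,0,0,0.04],[-0.032,-0.0116,0,0,0,0,0.04]])

```text
time_s: 20.27
position: [0.5987, -0.2388, 0.1886]
orientation: [0.477, 0.879, 0.0, -0.0]
contact_force: [-0.7, 0.7, 0.0]
gripper_width: 0.04
grip_force: 0.0
```

Emit:
play_rows(series=[[0,0,0,0,0,0,0.04],[0,0,0,0,0,0,0.04]])

```text
time_s: 20.43
position: [0.5985, -0.2385, 0.188]
orientation: [0.478, 0.878, 0.0, -0.001]
contact_force: [0.5, 0.7, 0.0]
gripper_width: 0.0403
grip_force: 0.0
```

Run:
```python
from h import *
see(.539,-.168,32.95)
```

```text
top 0.74 [ 0.6623 -0.1139] 0.18
top 0.73 [ 0.4648 -0.1657] 0.16
top 0.7 [ 0.5381 -0.1693] 0.18
-> top
p [ 0.5985 -0.2371  0.1886] yyaw 32.99 d [ 0.0896 -0.0137  0.1472] turn 0.04 d after turn [ 0.0896 -0.0138] w 0.0399 t 20.5333 F [-0.6 -0.1  0.6] j [-0.42  0.06  1.55  0.    1.53 -0.99]
wrist 0.86 [ 0.4668 -0.1624] 0.17
wrist 0.64 [ 0.4658 -0.2301] 0.22
wrist 0.58 [ 0.661  -0.1128] 0.22
wrist 0.58 [ 0.5393 -0.1682] 0.11
-> wrist
p [ 0.5985 -0.2368  0.189 ] yyaw 33.04 d [ 0.0898 -0.0123  0.1475] turn 0.09 d after turn [ 0.0897 -0.0124] w 0.0399 t 20.6333 F [-0.2 -0.2  0.2] j [-0.42  0.06  1.55  0.    1.53 -0.99]
```

Emit:
play_rows(series=[[0.035,-0.005,0,0,0,0,0.04],[0.035,-0.005,0.02,0,0,0,0.04],[0.0197,-0.0025,0.03,0,0,0,0.04],[0,0,0.035,0,0,0,0.04],[0,0,0.03,0,0,0,0.04],[0,0,0.022,0,0,0,0.04],[0,0,0.01,0,0,0,0.04],[0,0,0,0,0,0,0.04],[0,0,0,0,0,0,0],[0,0,0,0,0,0,0]])

```text
time_s: 21.47
position: [0.5401, -0.1698, 0.0437]
orientation: [0.477, 0.879, 0.0, 0.001]
contact_force: [0.0, -0.3, 0.3]
gripper_width: 0.0312
grip_force: 0.0
```

Emit:
play_rows(series=[[0,0,0,0,0,0,0],[0,0,0,0,0,0,0],[0,0,0,0,0,0,0],[0,0,0,0,0,0,0],[0,0,-0.015,0,0,0,0],[0,0,-0.03,0,0,0,0],[0,0,-0.04,0,0,0,0],[0,0,-0.04,0,0,0,0],[0,0,-0.03,0,0,0,0],[0.0165,0.0052,0,0,0,0,0]])

```text
time_s: 22.3
position: [0.5365, -0.155, 0.204]
orientation: [0.478, 0.878, 0.0, 0.004]
contact_force: [-0.3, -0.4, -1.2]
gripper_width: 0.0152
grip_force: 30.0
```

Emit:
play_rows(series=[[0.033,0.0104,0,0,0,0,0],[0.033,0.0104,0,0,0,0,0],[0.033,0.0104,0,0,0,0,0],[0.033,0.0104,0,0,0,0,0],[0.033,0.0104,0,0,0,0,0],[0.033,0.0104,0,0,0,0,0],[0.033,0.0104,0,0,0,0,0],[0.033,0.0104,0,0,0,0,0],[0.033,0.0104,0,0,0,0,0],[0.033,0.0104,0,0,0,0,0]])

```text
time_s: 23.13
position: [0.4415, 0.1818, 0.1971]
orientation: [0.478, 0.879, 0.0, 0.0]
contact_force: [0.8, 0.4, -1.4]
gripper_width: 0.0151
grip_force: 30.0
```

Emit:
play_rows(series=[[0.033,0.0104,0,0,0,0,0],[0.02,0.006,0,0,0,0,0],[0.008,0.002,0,0,0,0,0],[0,0,0,0,0,0,0],[0,0,0,0,0,0,0],[0,0,0,0,0,0,0]])

```text
time_s: 23.63
position: [0.425, 0.2406, 0.1968]
orientation: [0.478, 0.878, -0.0, 0.0]
contact_force: [0.3, -0.3, -1.4]
gripper_width: 0.0153
grip_force: 30.0
```

Run:
```python
from h import *
delta(*SP[3],.0495,32.95)
```

```text
p [0.425  0.2406 0.1968] yyaw 32.91 d [0.0033 0.0012 0.1473] turn -0.04 d after turn [0.0033 0.0012] w 0.0153 t 23.6333 F [ 0.3 -0.3 -1.4] j [ 0.46 -0.29  1.86 -0.    1.58 -0.11]
```

Emit:
play_rows(series=[[0.0025,0.0012,0.03,0,0,0,0],[0,0,0.035,0,0,0,0],[0,0,0.035,0,0,0,0],[0,0,0.025,0,0,0,0],[0,0,0.012,0,0,0,0],[0,0,0.006,0,0,0,0],[0,0,0.003,0,0,0,0],[0,0,0,0,0,0,0],[0,0,0,0,0,0,0],[0,0,0,0,0,0,0]])

```text
time_s: 24.47
position: [0.4249, 0.2446, 0.0523]
orientation: [0.477, 0.879, 0.001, 0.001]
contact_force: [-0.9, 0.5, -0.7]
gripper_width: 0.0152
grip_force: 30.0
```

Emit:
play_rows(series=[[0,0,0,0,0,0,0.035],[0,0,0,0,0,0,0.035],[0,0,0,0,0,0,0.035],[0,0,-0.02,0,0,0,0.035],[0,0,-0.04,0,0,0,0.035],[0,0,-0.04,0,0,0,0.04],[-0.03,0,-0.04,0,0,0,0.04],[-0.035,0,-0.005,0,0,0,0.04],[-0.035,0,0,0,0,0,0.04],[-0.01,0,0,0,0,0,0.04]])

```text
time_s: 25.3
position: [0.4832, 0.1535, 0.1903]
orientation: [0.478, 0.878, 0.0, 0.001]
contact_force: [1.0, 0.4, -0.7]
gripper_width: 0.04
grip_force: 0.0
```

Emit:
play_rows(series=[[0,0,0,0,0,6,0.04],[0,0,0,0,0,6,0.04],[0,0,0,0,0,6,0.04],[0,0,0,0,0,6,0.04],[0,0,0,0,0,6,0.04],[0,0,0,0,0,6,0.04],[0,0,0,0,0,6,0.04],[0,0,0,0,0,6,0.04],[0,0,0,0,0,6,0.04],[0,0,0,0,0,6,0.04]])

```text
time_s: 26.13
position: [0.4812, 0.1565, 0.1891]
orientation: [0.854, 0.52, -0.0, -0.0]
contact_force: [0.7, -0.2, 0.1]
gripper_width: 0.0403
grip_force: 0.0
```

Run:
```python
from h import *
well('w8.png',[0,3,6]); delta(.55,-.25,.2,-27.05)
```

```text
p [0.4812 0.1565 0.1891] yyaw -27.79 d [-0.3276  0.2504 -0.0109] turn -0.74 d after turn [-0.3308  0.2461] w 0.0401 t 26.1833 F [ 0.9 -1.2 -1.6] j [ 0.26 -0.25  1.84  0.    1.55  0.75]
```

View pics/cw8.png

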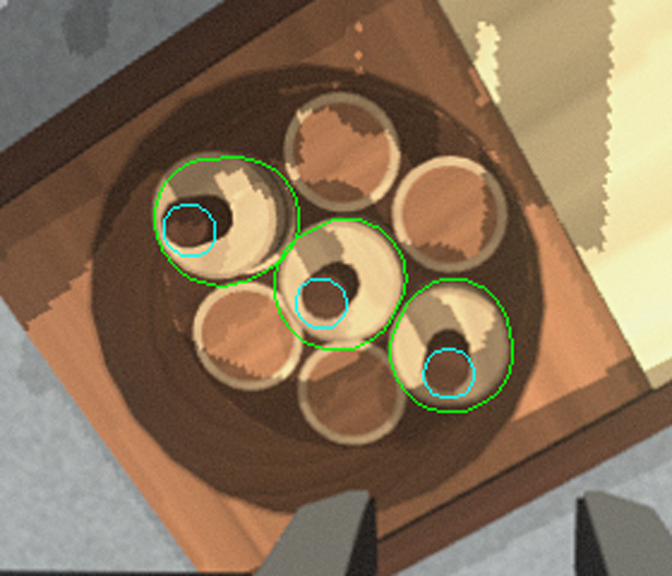

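Emit:
play_rows(series=[[-0.025,0.0283,0,0,0,-0.7,0.04],[-0.025,0.0283,0,0,0,0,0.04],[-0.025,0.0283,0,0,0,0,0.04],[-0.025,0.0283,0,0,0,0,0.04],[-0.025,0.0283,0,0,0,0,0.04],[-0.025,0.0283,0,0,0,0,0.04],[-0.025,0.0283,0,0,0,0,0.04],[-0.025,0.0283,0,0,0,0,0.04],[-0.025,0.0283,0,0,0,0,0.04],[-0.025,0.0283,0,0,0,0,0.04]])

```text
time_s: 27.02
position: [0.6241, -0.1952, 0.1891]
orientation: [0.849, 0.529, 0.0, -0.0]
contact_force: [0.4, 0.4, -0.4]
gripper_width: 0.0397
grip_force: 0.0
```

Emit:
play_rows(series=[[0,0,0,0,0,0,0.04],[0,0,0,0,0,0,0.04]])

```text
time_s: 27.18
position: [0.6238, -0.1948, 0.1882]
orientation: [0.85, 0.527, -0.0, -0.001]
contact_force: [0.2, 0.3, -0.4]
gripper_width: 0.0402
grip_force: 0.0
```

Run:
```python
from h import *
see(.6615,-.1135,-27.05)
```

```text
top 0.5 [ 0.6623 -0.1139] 0.19
-> top
p [ 0.6235 -0.1929  0.1889] yyaw -26.26 d [ 0.088  -0.      0.1475] turn 0.79 d after turn [ 0.0879 -0.0012] w 0.0401 t 27.2833 F [-0.9 -0.1 -0.1] j [-0.34  0.08  1.53  0.    1.53  0.12]
wrist 0.96 [ 0.4976 -0.2006] 0.18
wrist 0.87 [ 0.4657 -0.163 ] 0.3
wrist 0.62 [ 0.6609 -0.1123] 0.1
-> wrist
p [ 0.6235 -0.1923  0.1894] yyaw -26.23 d [ 0.0883 -0.0019  0.1479] turn 0.82 d after turn [ 0.0883 -0.0031] w 0.0398 t 27.3833 F [0.5 0.3 0.2] j [-0.34  0.08  1.53  0.    1.53  0.12]
```

Emit:
play_rows(series=[[0.035,-0.001,0,0,0,0.8,0.04],[0.035,-0.0015,0.02,0,0,0,0.04],[0.0182,0,0.03,0,0,0,0.04],[0,0,0.035,0,0,0,0.04],[0,0,0.03,0,0,0,0.04],[0,0,0.022,0,0,0,0.04],[0,0,0.01,0,0,0,0.04],[0,0,0,0,0,0,0.04],[0,0,0,0,0,0,0],[0,0,0,0,0,0,0]])

```text
time_s: 28.22
position: [0.6621, -0.1136, 0.0444]
orientation: [0.853, 0.522, 0.001, 0.001]
contact_force: [0.2, 0.3, 1.4]
gripper_width: 0.0309
grip_force: 0.0
```

Emit:
play_rows(series=[[0,0,0,0,0,0,0],[0,0,0,0,0,0,0],[0,0,0,0,0,0,0],[0,0,0,0,0,0,0],[0,0,-0.015,0,0,0,0],[0,0,-0.03,0,0,0,0],[0,0,-0.04,0,0,0,0],[0,0,-0.04,0,0,0,0],[0,0,-0.03,0,0,0,0],[0.0106,-0.0151,0,0,0,0,0]])

```text
time_s: 29.05
position: [0.6548, -0.0993, 0.206]
orientation: [0.854, 0.521, 0.003, 0.003]
contact_force: [0.5, 0.6, 0.3]
gripper_width: 0.0148
grip_force: 30.0
```

Emit:
play_rows(series=[[0.0212,-0.0302,0,0,0,0,0],[0.0212,-0.0302,0,0,0,0,0],[0.0212,-0.0302,0,0,0,0,0],[0.0212,-0.0302,0,0,0,0,0],[0.0212,-0.0302,0,0,0,0,0],[0.0212,-0.0302,0,0,0,0,0],[0.0212,-0.0302,0,0,0,0,0],[0.0212,-0.0302,0,0,0,0,0],[0.0212,-0.0302,0,0,0,0,0],[0.0212,-0.0302,0,0,0,0,0]])

```text
time_s: 29.88
position: [0.4793, 0.2303, 0.1985]
orientation: [0.853, 0.521, 0.001, 0.0]
contact_force: [0.1, 0.4, -0.7]
gripper_width: 0.0152
grip_force: 30.0
```

Emit:
play_rows(series=[[0.0106,-0.0151,0,0,0,0,0],[0,0,0,0,0,0,0],[0,0,0,0,0,0,0],[0,0,0,0,0,0,0]])

```text
time_s: 30.22
position: [0.4722, 0.2449, 0.1978]
orientation: [0.853, 0.521, 0.0, 0.0]
contact_force: [0.2, 0.3, -0.5]
gripper_width: 0.0153
grip_force: 30.0
```

Run:
```python
from h import *
delta(*SP[2],.0495,-27.05)
```

```text
p [0.4722 0.2449 0.1978] yyaw -27.14 d [ 0.0008 -0.0017  0.1483] turn -0.09 d after turn [ 0.0008 -0.0017] w 0.0153 t 30.2167 F [ 0.2  0.3 -0.5] j [ 0.43 -0.19  1.78 -0.    1.56  0.9 ]
```

Emit:
play_rows(series=[[0.0003,-0.0015,0.03,0,0,0,0],[0,0,0.035,0,0,0,0],[0,0,0.035,0,0,0,0],[0,0,0.025,0,0,0,0],[0,0,0.012,0,0,0,0],[0,0,0.006,0,0,0,0],[0,0,0.004,0,0,0,0],[0,0,0,0,0,0,0],[0,0,0,0,0,0,0],[0,0,0,0,0,0,0]])

```text
time_s: 31.05
position: [0.4715, 0.2466, 0.0516]
orientation: [0.853, 0.521, 0.001, 0.0]
contact_force: [-0.1, -0.3, -1.3]
gripper_width: 0.0151
grip_force: 30.0
```

Emit:
play_rows(series=[[0,0,0,0,0,0,0.035],[0,0,0,0,0,0,0.035],[0,0,0,0,0,0,0.035],[0,0,-0.02,0,0,0,0.035],[0,0,-0.04,0,0,0,0.035],[0,0,-0.04,0,0,0,0.03],[-0.0313,0.0129,-0.04,0,0,0,0.03],[-0.0313,0.0129,-0.005,0,0,0,0.03],[-0.0313,0.0129,0,0,0,0,0.03],[-0.0313,0.0129,0,0,0,0,0.03]])

```text
time_s: 31.88
position: [0.46, 0.1173, 0.1881]
orientation: [0.853, 0.522, 0.001, 0.0]
contact_force: [0.5, 0.1, -0.2]
gripper_width: 0.0301
grip_force: 0.0
```

Emit:
play_rows(series=[[-0.0313,0.0129,0,0,0,0,0.03],[-0.0313,0.0129,0,0,0,0,0.03],[-0.0313,0.0129,0,0,0,0,0.03],[-0.0313,0.0129,0,0,0,0,0.03],[-0.0313,0.0129,0,0,0,0,0.03],[-0.0313,0.0129,0,0,0,0,0.03],[-0.0313,0.0129,0,0,0,0,0.03],[-0.0313,0.0129,0,0,0,0,0.03],[-0.0313,0.0129,0,0,0,0,0.03],[-0.0313,0.0129,0,0,0,0,0.03]])

```text
time_s: 32.72
position: [0.4317, -0.2208, 0.1874]
orientation: [0.853, 0.521, 0.0, 0.0]
contact_force: [0.4, 1.4, 0.5]
gripper_width: 0.0301
grip_force: 0.0
```

Emit:
play_rows(series=[[-0.0313,0.0129,0,0,0,0,0.03],[0,0,0,0,0,0,0.03],[0,0,0,0,0,0,0.03],[0,0,0,0,0,0,0.03]])

```text
time_s: 33.05
position: [0.4294, -0.2526, 0.187]
orientation: [0.853, 0.521, 0.0, -0.0]
contact_force: [-0.1, -0.5, 0.2]
gripper_width: 0.03
grip_force: 0.0
```

Run:
```python
from h import *
see(.4657,-.163,-27.05)
s=snap('wrist','w9.png')
t=snap('top'); im=t['image'][225:325,200:480,::-1]
cv2.imwrite('pics/w9c.png',np.vstack([cv2.resize(s['image'][:300,60:520,::-1],(560,365)),cv2.resize(im,None,fx=2,fy=2)]))
```

```text
top 0.84 [ 0.4655 -0.2332] 0.16
top 0.76 [ 0.4674 -0.1628] 0.17
-> top
p [ 0.4296 -0.252   0.1871] yyaw -27.08 d [ 0.0966 -0.007   0.1457] turn -0.03 d after turn [ 0.0966 -0.0069] w 0.0302 t 33.15 F [-0.4 -0.4 -0. ] j [-0.58 -0.27  1.85  0.    1.55 -0.11]
wrist 0.64 [ 0.4668 -0.1628] 0.1
wrist 0.59 [ 0.4652 -0.2312] 0.13
-> wrist
p [ 0.4296 -0.252   0.1872] yyaw -27.06 d [ 0.0963 -0.0075  0.1457] turn -0.01 d after turn [ 0.0963 -0.0075] w 0.0301 t 33.25 F [ 0.9  0.4 -0.1] j [-0.58 -0.27  1.85  0.    1.55 -0.11]
```

View pics/w9c.png

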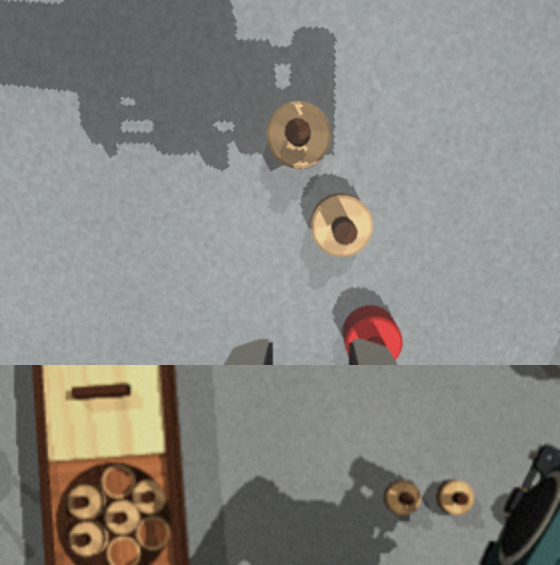

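B has not moved: the earlier reading was an occluded fit. The top view shows the centre, 2, 3 and 6 filled, and two stamps left beside the red one. Stamp C goes to spot 5.

Emit:
play_rows(series=[[0.035,-0.003,0,0,0,0,0.03],[0.035,-0.003,0.02,0,0,0,0.03],[0.0264,-0.001,0.03,0,0,0,0.03],[0,0,0.035,0,0,0,0.03],[0,0,0.03,0,0,0,0.03],[0,0,0.022,0,0,0,0.03],[0,0,0.0087,0,0,0,0.03],[0,0,0,0,0,0,0.03],[0,0,0,0,0,0,0],[0,0,0,0,0,0,0]])

```text
time_s: 34.18
position: [0.468, -0.1642, 0.0431]
orientation: [0.853, 0.521, 0.001, 0.001]
contact_force: [-0.1, 0.3, 0.3]
gripper_width: 0.0214
grip_force: 0.0
```

Emit:
play_rows(series=[[0,0,0,0,0,0,0],[0,0,0,0,0,0,0],[0,0,0,0,0,0,0],[0,0,0,0,0,0,0],[0,0,-0.015,0,0,0,0],[0,0,-0.03,0,0,0,0],[0,0,-0.04,0,0,0,0],[0,0,-0.04,0,0,0,0],[0,0,-0.03,0,0,0,0],[0.0152,-0.0102,0,0,0,0,0]])

```text
time_s: 35.02
position: [0.4667, -0.1477, 0.2036]
orientation: [0.854, 0.521, 0.003, 0.004]
contact_force: [0.7, 0.3, 0.1]
gripper_width: 0.0156
grip_force: 30.0
```

Emit:
play_rows(series=[[0.0302,-0.0203,0,0,0,0,0],[0.0302,-0.0203,0,0,0,0,0],[0.0302,-0.0203,0,0,0,0,0],[0.0302,-0.0203,0,0,0,0,0],[0.0302,-0.0203,0,0,0,0,0],[0.0302,-0.0203,0,0,0,0,0],[0.0302,-0.0203,0,0,0,0,0],[0.0302,-0.0203,0,0,0,0,0],[0.0152,-0.0102,0,0,0,0,0],[0,0,0,0,0,0,0]])

```text
time_s: 35.85
position: [0.4279, 0.1645, 0.1968]
orientation: [0.852, 0.523, 0.0, -0.0]
contact_force: [-0.3, -0.2, -0.7]
gripper_width: 0.0151
grip_force: 30.0
```

Emit:
play_rows(series=[[0,0,0,0,0,0,0],[0,0,0,0,0,0,0]])

```text
time_s: 36.02
position: [0.4286, 0.1611, 0.1965]
orientation: [0.853, 0.521, 0.0, 0.0]
contact_force: [-1.0, -0.5, -1.1]
gripper_width: 0.015
grip_force: 30.0
```

Run:
```python
from h import *
delta(*SP[5],.0495,-27.05)
```

```text
p [0.4286 0.1611 0.1965] yyaw -27.14 d [ 0.0014 -0.0009  0.147 ] turn -0.09 d after turn [ 0.0014 -0.0009] w 0.015 t 36.0167 F [-1.  -0.5 -1.1] j [ 0.3  -0.37  1.92 -0.    1.59  0.78]
```

Emit:
play_rows(series=[[0.0008,-0.0008,0.03,0,0,0,0],[0,0,0.035,0,0,0,0],[0,0,0.035,0,0,0,0],[0,0,0.025,0,0,0,0],[0,0,0.012,0,0,0,0],[0,0,0.006,0,0,0,0],[0,0,0.003,0,0,0,0],[0,0,0,0,0,0,0],[0,0,0,0,0,0,0],[0,0,0,0,0,0,0]])

```text
time_s: 36.85
position: [0.4289, 0.1628, 0.0516]
orientation: [0.853, 0.521, 0.001, 0.0]
contact_force: [0.4, -1.2, -1.3]
gripper_width: 0.0151
grip_force: 30.0
```

Emit:
play_rows(series=[[0,0,0,0,0,0,0.035],[0,0,0,0,0,0,0.035],[0,0,0,0,0,0,0.035],[0,0,-0.02,0,0,0,0.035],[0,0,-0.04,0,0,0,0.035],[0,0,-0.04,0,0,0,0.04],[-0.0305,0.0127,-0.04,0,0,0,0.04],[-0.0305,0.0127,-0.005,0,0,0,0.04],[-0.0305,0.0127,0,0,0,0,0.04],[-0.0305,0.0127,0,0,0,0,0.04]])

```text
time_s: 37.68
position: [0.4181, 0.0364, 0.1886]
orientation: [0.853, 0.522, 0.001, 0.001]
contact_force: [1.5, 0.4, -0.4]
gripper_width: 0.0399
grip_force: 0.0
```

Emit:
play_rows(series=[[-0.0305,0.0127,0,0,0,0,0.04],[-0.0305,0.0127,0,0,0,0,0.04],[-0.0305,0.0127,0,0,0,0,0.04],[-0.0305,0.0127,0,0,0,0,0.04],[-0.0305,0.0127,0,0,0,0,0.04],[-0.0305,0.0127,0,0,0,0,0.04],[-0.0305,0.0127,0,0,0,0,0.04],[0,0,0,0,0,0,0.04]])

```text
time_s: 38.35
position: [0.3992, -0.1972, 0.1874]
orientation: [0.854, 0.52, -0.0, 0.0]
contact_force: [1.0, 0.4, 0.3]
gripper_width: 0.0405
grip_force: 0.0
```

Emit:
play_rows(series=[[0,0,0,0,0,6,0.04],[0,0,0,0,0,6,0.04],[0,0,0,0,0,6,0.04],[0,0,0,0,0,6,0.04],[0,0,0,0,0,6,0.04],[0,0,0,0,0,6,0.04],[0,0,0,0,0,6,0.04],[0,0,0,0,0,6,0.04],[0,0,0,0,0,6,0.04],[-0.03,0,0,0,0,6,0.04]])

```text
time_s: 39.18
position: [0.3722, -0.197, 0.1871]
orientation: [1.0, 0.023, -0.0, -0.001]
contact_force: [0.0, 0.0, -0.1]
gripper_width: 0.0399
grip_force: 0.0
```

Emit:
play_rows(series=[[0,0,0,0,0,0,0.04],[0,0,0,0,0,0,0.04]])

```text
time_s: 39.35
position: [0.37, -0.1976, 0.1878]
orientation: [1.0, 0.025, 0.0, 0.0]
contact_force: [-0.2, 0.4, 0.2]
gripper_width: 0.04
grip_force: 0.0
```

Run:
```python
from h import *
see(.4652,-.2315,-87.05)
```

```text
top 0.68 [ 0.4655 -0.2328] 0.17
-> top
p [ 0.3707 -0.1976  0.1877] yyaw -87.06 d [0.0928 0.04   0.1463] turn -0.01 d after turn [0.0928 0.04  ] w 0.0399 t 39.45 F [0.2 0.2 0.7] j [-0.55 -0.46  1.99  0.    1.61  0.97]
wrist 0.75 [ 0.4644 -0.2309] 0.12
-> wrist
p [ 0.3708 -0.1976  0.1874] yyaw -87.06 d [0.0918 0.0381 0.1459] turn -0.01 d after turn [0.0918 0.0381] w 0.0401 t 39.55 F [ 0.7 -0.   0.5] j [-0.55 -0.46  1.99  0.    1.61  0.97]
```

Emit:
play_rows(series=[[0.033,0.013,0,0,0,0,0.04],[0.033,0.013,0.02,0,0,0,0.04],[0.0262,0.013,0.03,0,0,0,0.04],[0,0,0.035,0,0,0,0.04],[0,0,0.03,0,0,0,0.04],[0,0,0.022,0,0,0,0.04],[0,0,0.009,0,0,0,0.04],[0,0,0,0,0,0,0.04],[0,0,0,0,0,0,0],[0,0,0,0,0,0,0]])

```text
time_s: 40.38
position: [0.4651, -0.2324, 0.0434]
orientation: [1.0, 0.025, 0.001, 0.001]
contact_force: [-0.4, 0.6, 0.6]
gripper_width: 0.031
grip_force: 0.0
```

Emit:
play_rows(series=[[0,0,0,0,0,0,0],[0,0,0,0,0,0,0],[0,0,0,0,0,0,0],[0,0,0,0,0,0,0],[0,0,-0.015,0,0,0,0],[0,0,-0.03,0,0,0,0],[0,0,-0.04,0,0,0,0],[0,0,-0.04,0,0,0,0],[0,0,-0.03,0,0,0,0],[-0.0016,-0.0182,0,0,0,0,0]])

```text
time_s: 41.22
position: [0.4633, -0.2161, 0.2036]
orientation: [1.0, 0.024, 0.004, 0.002]
contact_force: [1.2, 0.2, -0.9]
gripper_width: 0.0153
grip_force: 30.0
```

Emit:
play_rows(series=[[-0.0033,-0.0364,0,0,0,0,0],[-0.0033,-0.0364,0,0,0,0,0],[-0.0033,-0.0364,0,0,0,0,0],[-0.0033,-0.0364,0,0,0,0,0],[-0.0033,-0.0364,0,0,0,0,0],[-0.0033,-0.0364,0,0,0,0,0],[-0.0033,-0.0364,0,0,0,0,0],[-0.0033,-0.0364,0,0,0,0,0],[-0.0033,-0.0364,0,0,0,0,0],[-0.0033,-0.0364,0,0,0,0,0]])

```text
time_s: 42.05
position: [0.4098, 0.1496, 0.1971]
orientation: [1.0, 0.025, 0.001, -0.0]
contact_force: [0.5, -1.1, -1.1]
gripper_width: 0.0151
grip_force: 30.0
```

Emit:
play_rows(series=[[-0.0033,-0.0364,0,0,0,0,0],[-0.0016,-0.0182,0,0,0,0,0],[0,0,0,0,0,0,0],[0,0,0,0,0,0,0],[0,0,0,0,0,0,0]])

```text
time_s: 42.47
position: [0.403, 0.2018, 0.1967]
orientation: [1.0, 0.025, 0.0, 0.0]
contact_force: [-1.4, -0.7, -1.4]
gripper_width: 0.0154
grip_force: 30.0
```

Run:
```python
from h import *
delta(*SP[4],.0495,-87.05)
```

```text
p [0.403  0.2018 0.1967] yyaw -87.13 d [-1.000e-04 -4.000e-04  1.472e-01] turn -0.08 d after turn [-0.0001 -0.0004] w 0.0154 t 42.4667 F [-1.4 -0.7 -1.4] j [ 0.41 -0.38  1.93 -0.    1.6   1.93]
```

Emit:
play_rows(series=[[0,-0.0004,0.03,0,0,0,0],[0,0,0.035,0,0,0,0],[0,0,0.035,0,0,0,0],[0,0,0.025,0,0,0,0],[0,0,0.012,0,0,0,0],[0,0,0.006,0,0,0,0],[0,0,0.003,0,0,0,0],[0,0,0,0,0,0,0],[0,0,0,0,0,0,0],[0,0,0,0,0,0,0]])

```text
time_s: 43.3
position: [0.4036, 0.2028, 0.052]
orientation: [1.0, 0.025, 0.001, -0.0]
contact_force: [1.1, 0.1, -1.2]
gripper_width: 0.0154
grip_force: 30.0
```

Emit:
play_rows(series=[[0,0,0,0,0,0,0.035],[0,0,0,0,0,0,0.035],[0,0,0,0,0,0,0.035],[0,0,-0.02,0,0,0,0.035],[0,0,-0.04,0,0,0,0.035],[0,0,-0.04,0,0,0,0.05],[0,0,-0.04,0,0,0,0.05],[0,0,-0.02,0,0,0,0.05],[0,0.03,0,0,0,-7,0.05],[0,0.03,0,0,0,-7,0.05]])

```text
time_s: 44.13
position: [0.4094, 0.1448, 0.2124]
orientation: [0.989, 0.147, 0.001, -0.0]
contact_force: [0.3, 0.3, -0.2]
gripper_width: 0.0499
grip_force: 0.0
```

Emit:
play_rows(series=[[0,0.03,0,0,0,-7,0.05],[0,0,0,0,0,-7,0.05],[0,0,0,0,0,-7,0.05],[0,0,0,0,0,-7,0.05],[0,0,0,0,0,-7,0.05],[0,0,0,0,0,-7,0.05],[0,0,0,0,0,-7,0.05],[0,0,0,0,0,-7,0.05],[0,0,0,0,0,-7,0.05],[0,0,0,0,0,-6,0.05]])

```text
time_s: 44.97
position: [0.4175, 0.1172, 0.2108]
orientation: [0.734, 0.679, 0.0, 0.0]
contact_force: [-0.4, 0.3, 0.4]
gripper_width: 0.0499
grip_force: 0.0
```

Emit:
play_rows(series=[[0,0.02,0,0,0,-7,0.05],[0,0.02,0,0,0,0,0.05],[0,0,0,0,0,0,0.05],[0,0,0,0,0,0,0.05]])

```text
time_s: 45.3
position: [0.4577, 0.1162, 0.2103]
orientation: [0.694, 0.72, -0.0, -0.0]
contact_force: [0.3, 0.3, -0.3]
gripper_width: 0.0501
grip_force: 0.0
```

Run:
```python
from h import *
well('w10.png',[0,2,3,4,5,6]); delta(.6083,.2105,.0945,2.95)
t=snap('top'); 
for o in stamps(t,'top'): print(*o)
```

```text
p [0.4572 0.1162 0.2104] yyaw 2.17 d [0.0885 0.1546 0.1158] turn -0.78 d after turn [0.0864 0.1558] w 0.0502 t 45.35 F [-0.4  0.7  0.6] j [ 0.19 -0.34  1.87  0.    1.61  0.16]
0.74 [ 0.4472 -0.3266] 0.15 redness 0.87 [464. 297.]
```

View pics/cw10.png

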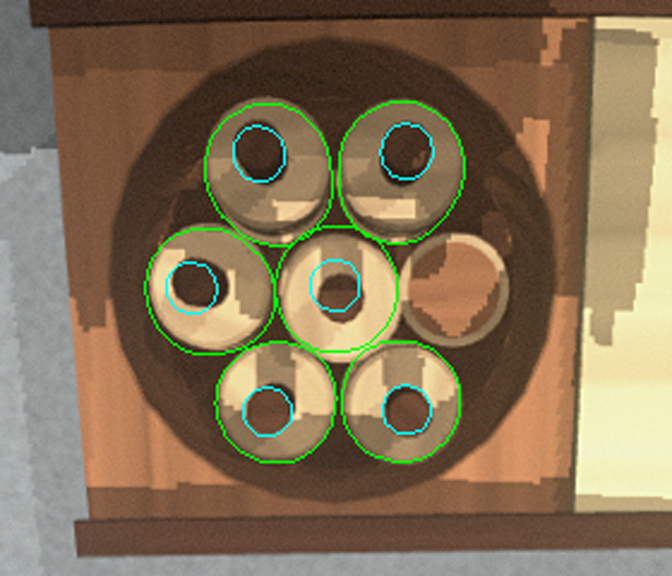

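All six stamps sit on their circles: centre, 2, 3, 4, 5 and 6. The centre handle at crop (341,299) against (336,286) drawn is off by about 4 mm, within the 8 mm limit. Only the red look-alike remains on the bench. Now I close the cover.

Emit:
play_rows(series=[[0.0,0.03,0,0,0,-0.8,0.05],[0.03,0.035,0,0,0,0,0.05],[0.03,0.035,0,0,0,0,0.05],[0.026,0.035,0,0,0,0,0.05],[0,0.0208,0,0,0,0,0.05],[0,0,0.03,0,0,0,0.05],[0,0,0.035,0,0,0,0.05],[0,0,0.03,0,0,0,0.05],[0,0,0.015,0,0,0,0.05],[0,0,0.005,0,0,0,0.05]])

```text
time_s: 46.28
position: [0.5993, 0.2022, 0.0931]
orientation: [0.688, 0.725, -0.001, -0.001]
contact_force: [-0.1, 0.0, -0.3]
gripper_width: 0.0499
grip_force: 0.0
```

Emit:
play_rows(series=[[0,0,0,0,0,0,0.05],[0,0,0,0,0,0,0],[0,0,0,0,0,0,0],[0,0,0,0,0,0,0],[0,0,0,0,0,0,0],[0,0,0,0,0,0,0],[0,0,0,0,0,0,0],[0,0,0,0,0,0,0],[0,0,0,0,0,0,0],[0,0,0,0,0,0,0]])

```text
time_s: 47.12
position: [0.601, 0.2025, 0.0962]
orientation: [0.688, 0.725, 0.0, 0.0]
contact_force: [1.6, 0.2, 5.3]
gripper_width: 0.0138
grip_force: 30.0
```

Run:
```python
from h import *
delta(.4498,.202,.0945,2.95)
```

```text
p [0.601  0.2025 0.0962] yyaw 3.0 d [ 0.0074 -0.151   0.0015] turn 0.05 d after turn [ 0.0072 -0.151 ] w 0.0138 t 47.1167 F [1.6 0.2 5.3] j [ 0.28  0.09  1.67 -0.    1.38  0.23]
```

Emit:
play_rows(series=[[0,-0.01,0,0,0,0,0],[0,-0.02,0,0,0,0,0],[0,-0.02,0,0,0,0,0],[0,-0.02,0,0,0,0,0],[0,-0.02,0,0,0,0,0],[0,-0.02,0,0,0,0,0],[0,-0.02,0,0,0,0,0],[0,-0.013,0,0,0,0,0],[0,-0.006,0,0,0,0,0],[0,-0.002,0,0,0,0,0]])

```text
time_s: 47.95
position: [0.4494, 0.1945, 0.0962]
orientation: [0.688, 0.725, 0.0, 0.0]
contact_force: [1.5, -1.4, 5.8]
gripper_width: 0.0136
grip_force: 30.0
```

Emit:
play_rows(series=[[0,0,0,0,0,0,0],[0,0,0,0,0,0,0]])

```text
time_s: 48.12
position: [0.4502, 0.1946, 0.0961]
orientation: [0.688, 0.725, 0.0, 0.0]
contact_force: [-0.7, -2.0, 8.8]
gripper_width: 0.0139
grip_force: 30.0
```

Emit:
play_rows(series=[[0,-0.001,0,0,0,0,0],[0,-0.001,0,0,0,0,0],[0,0,0,0,0,0,0]])

```text
time_s: 48.37
position: [0.4493, 0.1945, 0.0962]
orientation: [0.688, 0.725, 0.001, 0.001]
contact_force: [10.5, -1.6, 3.5]
gripper_width: 0.0138
grip_force: 30.0
```

Force rose to 10 N in +x, so the cover is against its stop. Release, retreat and check.

Emit:
play_rows(series=[[0,0.002,0,0,0,0,0.05],[0,0,0,0,0,0,0.05],[0,0,0,0,0,0,0.05],[0,0,0,0,0,0,0.05],[0,0,0,0,0,0,0.05],[0,0,0,0,0,0,0.05],[0,0,-0.02,0,0,0,0.05],[0,0,-0.04,0,0,0,0.05],[-0.02,0,-0.04,0,0,0,0.05],[-0.03,0,-0.02,0,0,0,0.05]])

```text
time_s: 49.2
position: [0.4527, 0.147, 0.217]
orientation: [0.687, 0.726, 0.002, 0.001]
contact_force: [1.3, 0.0, 1.0]
gripper_width: 0.0501
grip_force: 0.0
```

Emit:
play_rows(series=[[-0.03,0,0,0,0,0,0.05],[0,0,0,0,0,0,0.05],[0,0,0,0,0,0,0.05],[0,0,0,0,0,0,0.05]])

```text
time_s: 49.53
position: [0.4539, 0.1162, 0.2125]
orientation: [0.689, 0.725, -0.0, -0.0]
contact_force: [0.0, 0.6, -0.8]
gripper_width: 0.05
grip_force: 0.0
```

Run:
```python
from h import *
s=snap('wrist','w11.png'); delta(.45,.2,.2,2.95); print(s['t'])
a=np.radians(2.95); R=np.array([[np.cos(a),-np.sin(a)],[np.sin(a),np.cos(a)]])
q=np.array([[-.08,-.076],[.08,-.076],[.08,.076],[-.08,.076]])@R.T+S0
im=s['image'][:,:,::-1].copy(); cv2.polylines(im,[proj(s,np.c_[q,[.086]*4]).round().astype(int)],True,(255,0,0),1)
cv2.imwrite('pics/w11c.png',im)
```

```text
p [0.4538 0.1166 0.2124] yyaw 3.02 d [0.0835 0.0006 0.0124] turn 0.07 d after turn [0.0835 0.0005] w 0.0502 t 49.5833 F [ 0.3  0.3 -0.1] j [ 0.2  -0.34  1.87  0.    1.61  0.14]
[-0.45940154  0.06017186  0.409495  ]
```

View pics/w11c.png

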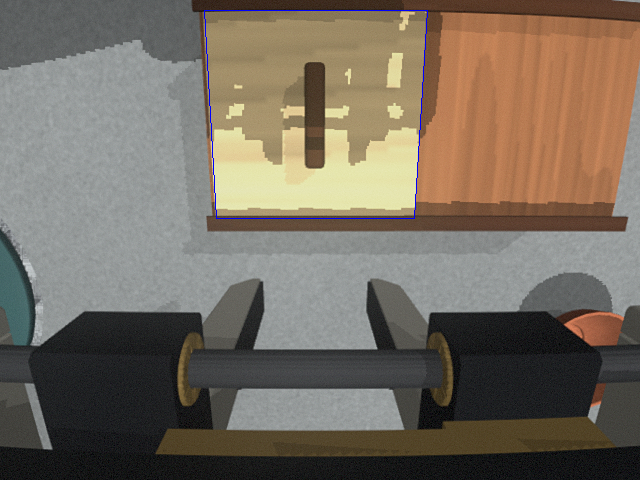

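The cover fills the drawn shut outline (205–427, 10–218), so it is fully shut. The gripper is clear of everything, so I hand the job in.

```bash
python3 -c "
from workcell import workorder
print(workorder.sign_off())"
```

```text
the job is handed in; nothing more can be done
None
```

All six wooden stamps stand on inlaid circles in the well (one in the middle, about 4 mm off centre by camera), the cover is fully shut, the bowl, jar, pot and red look-alike were left alone, and the job is handed in with no verdict returned.

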